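# Hang a brush caddy from a drop link on the sprung drip arm

## Robot

A 6-joint arm with a two-finger parallel gripper is mounted at the origin on the work surface. World frame = base frame: x ahead of the robot, y to its left, z up, the work surface at z = 0. Lengths are in m, angles in degrees, forces in N, time in s.
With the tool pointing down it reaches from about 0.4 to 0.825 m from the base axis. Payload 7 kg.
Tool frame: the origin (TCP) lies at the centre of the arm's flange, where the gripper is bolted on; the fingertips stand 178 mm ahead of it and the grasp point (between the pads) lies 159 mm ahead of it; x points along the fingers, y is the direction in which the jaws open and shut, and the axes are right-handed (so a half turn about x gives the same grasp; the last joint's range is limited). The gripper opens to 88 mm and grips with 3 to 60 N. Pads are 19 mm wide; open, the fingers measure 130 mm over their backs; the gripper's body (78 mm by 193 mm) begins 47 mm behind the grasp point.
Start: joints at [-47.263, 20.546, 0.682, 0, -70.136, -16.507], TCP at [0.298, -0.605, 0.405] pointing down, gripper open.
Joint ranges: [-176.03, 176.03], [-82.01, 121.73], [-58.28, 71.71], [-173.87, 95.51], [-174.79, -0.11], [-173.66, 173.66]. Speed limits (degrees/s): [136.94, 136.94, 172.46, 180, 180, 180].

## Interface

Orientations are given as [roll, pitch, yaw] about the fixed x, y, z axes, in that order (R = Rz(yaw) Ry(pitch) Rx(roll)).
In Python, from plant import ctrl gives the robot as it stands. The module is installed in compiled form; this text tells all that it offers.
- The arm moves only by the shell command python3 -m inch 'ROWS'. ROWS is JSON, one flat list of numbers, 7 for each row, row after row: the shift along the tool's x, y, z in m, then the turn, a rotation vector about the tool's x, y, z in degrees, then the finger opening in m, from 0 to 0.0876. In form: [dx, dy, dz, rx, ry, rz, hand, dx, dy, dz, rx, ry, rz, hand, ...]. A call has 1 to 20 rows; each row shifts and turns the pose as measured when the row begins, along the tool's axes as they then stand; what a row does not reach is not made up. A row lasts 1/8 s, in which the tool goes at most 62.5 mm and 10.7 degrees, less where a joint would pass 70% of its speed; a pose out of reach is approached as far as the arm can. A call with a gripper value outside its range is refused whole. The fingers move at their own pace and stop on an object; the grip force is fixed at half the most. Time passes only in rows, so rows that do not move let the fingers close. It gives the time, the measured TCP pose, the force and the opening at its end, in the units of the state.
- ctrl.get_obs(): the state, without advancing time (a new reading comes with each control period).
- ctrl.snapshot(name): name is "scene" or "top"; returns a dict with "color" (400x640x3 uint8, red, green, blue), "depth" (400x640 float32, m along the optical axis (not along the pixel's ray), 0 where there is no reading), "K" (3x3 intrinsics, pixels), "position" and "attitude" of the camera in the world. Camera axes: x right, y up, looking along -z (the intrinsics and any distortion apply to the point x, -y, -z); pixel columns grow to the right and rows downward; lengths in m; the calibration is good to about 2 mm. A picture is of the moment at which its call begins.
- ctrl.close_job(): hands the job in, once; it reports no verdict.
The state is a dict: "clock": time; "joint_pos": joint angles; "qvel": joint speeds; "tau": joint torques, N m; "tool_pos": TCP position; "orientation": TCP orientation; "force": force on the tool from outside, world axes, zero at the start; "moment": the same for the moment, N m; "opening": finger opening in m.
Only numpy, scipy, OpenCV 4.12 (cv2) and the standard library are available. Lean on these libraries where they do the work, as an engineer would, in place of code of your own. Each camera call takes 0.05 s, during which the arm holds its last target.

## Task

Hang the loose steel link by its eye on the sprung arm of the drip stand, in the dip just behind the upturned end, and let go of it. Then hang the brush caddy from the bar at the bottom of the link's wide lower loop: hook it on and press gently but firmly down until its spring catch has clicked past the bar and the bar is fully home in the hook, never dragging the sprung arm down near its stop. Leave the chain hanging still and clear of the table, and leave the other things where they are.

Things in the scene. Friction and masses are not known exactly. Their poses are not given: they have to be found in the camera images.
- stand: Drip stand, fixed: 24 mm square post 274 mm tall; origin under the post on the table. A shallow drip tray (180 x 140 mm, 14 mm high) lies centred 115 mm to its -y side, under the arm. On the post rides a grey carriage with a steel rod arm (10 mm thick) that points 149 mm along the stand's -y; its free end is turned up.
- dip_seat (a point): Centre of the rod at the bottom of the dip in the sprung arm, 115 mm from the post, 285 mm above the table when unloaded. Axes are the stand's: the free end lies on the -y side, 39 mm farther out at the outermost, its top edge 17 mm above this point. Towards the post the rod rises 6 mm within 25 mm. The arm gives straight down on its spring.
- drop_arm (a joint): How far the sprung arm is pulled down, in m: 0 is up, 0.055 the hard stop. It begins to sink at about 0.5 N, then gives 1 mm per 0.3 N (300 N/m), damped. With link and caddy hanging it settles at about 0.009 to 0.015. Past 0.046 (about 14 N) counts as overloaded.
- link: Drop link, bare steel, 187 mm tall, 140 g, at first upright in the rack's slot. Origin under its foot, z up. Wide lower loop of 7 mm wire in its y-z plane (open along x; inside 44 mm wide, 61 high), a neck, an eye in its x-z plane (open along y; 8 mm wire, inside radius 17 mm), a grip tab 18 (x) x 10 (y) mm from z = 143 to 187 mm: take its y faces near z = 174 mm so the finger tips clear the arm.
- link_eye (a point): Centre of the link's eye, 120 mm above the link's foot. Hanging on the arm it lies about 12 mm below the rod's centre. Axes are the link's; the arm goes through along y.
- link_bar (a point): Centre of the round bar at the bottom of the link's lower loop (7 mm thick, running along the link's y), 116 mm below the eye's centre. Axes are the link's.
- rack: White plastic rest block, fixed, 80 x 90 x 50 mm, origin under its centre; the link's lower loop stands 40 mm deep in its slot (8.5 x 63 mm, long along the rack's y), foot 10 mm above the table, leaning slightly; lift it straight up over 45 mm to free it.
- caddy: Brush caddy, bare steel, 200 to 340 g. Origin on its underside below the hook, z up. Open box 76 (x) x 70 (y) x 45 mm high, riser on its -x side, on top a 14 mm wide spine along x (z = 98 to 106 mm) ending at x = 11 mm in a snap hook, mouth down: 10 mm wide in x between two 6 mm jaws reaching down to z = 69 mm with flared ends. The far (+x) jaw goes through the link's loop.
- hook_seat (a point): Where the bar's centre lies when home in the hook, 95 mm above the caddy's underside. Axes are the caddy's: bar along y, mouth along -z. A sprung ball in the near jaw stops the bar about 16 mm below this point; 6 to 12 N on the bar (more than the caddy's weight) clicks it past, then the bar is free to run up to the seat.
- caddy_tab (a point): Point in the caddy's grip tab (24 mm in x, 10 mm in y; top 18 mm above this point, foot on the spine 27 mm below it), 75 mm on the -x side of the hook seat and 38 mm above it; take it by its y faces.
- rinse_bottle: Bystander, to be left alone. White bottle, 40 mm wide, 110 mm tall; origin under its centre.
- fluid_bottle: Bystander, to be left alone. Clear bottle, 44 mm wide, 120 mm tall; origin under its centre.
- disc_weight: Bystander, to be left alone. Dark steel disc weight, 68 mm wide, 36 mm tall, 0.45 kg; origin under its centre.
- beaker: Bystander, to be left alone. Clear open beaker, 72 mm wide, 85 mm tall; origin under its centre.
Things that resemble listed ones, but are neither listed nor needed, are in the scene too. Several things have the shape of the caddy; the one meant has the colours described above.

How it is judged (in metres and radians):
On the way, in this order (a step that is already met when the one before it is completed fails the run):
1. the link hangs by its eye in the dip of the sprung arm, let go (horizontal distance between link_eye and dip_seat below 0.02 m and z of link_eye in the frame of dip_seat between -0.018 and -0.005 m and angle between link's own z axis and vertical below 0.25 rad and contact force between the fingers and link below 0.05 N), for 0.2 s.
2. the bar of the link has been pressed past the catch, into the seat of the caddy's hook (x of link_bar in the frame of hook_seat between -0.005 and 0.005 m and z of link_bar in the frame of hook_seat between -0.005 and 0.005 m and distance between link_bar and hook_seat below 0.023 m), for 0.2 s.
At the end, for the whole second after the job is handed in: Link hangs by its eye on the arm (within 20 mm of the dip in plan, 5-18 mm below the rod's centre), upright within 0.25 rad; its bottom bar within 5 mm of the hook's seat in the caddy's x and z, 23 mm in all; caddy upright within 0.25 rad, over 18 mm above the table; both under 80 mm/s (all of step 2 and horizontal distance between link_eye and dip_seat below 0.02 m and z of link_eye in the frame of dip_seat between -0.018 and -0.005 m and angle between each of link, caddy's own z axis and vertical below 0.25 rad and height (world z) of caddy above 0.018 m and linear speed of each of caddy, link below 0.08 m/s); the robot touches nothing.
It fails at once if the sprung arm is dragged down past 46 mm, near its stop (value of joint drop_arm above 0.046 m).
It fails at once if a bystander is moved by more than 30 mm (distance of any of rinse_bottle, fluid_bottle, disc_weight, brush, beaker, parts_tray, jar from where it was at the start of the episode above 0.03 m).
It also fails if it takes over 72 s, if anything falls off the work surface, if the arm or the gripper's body presses on something with over 40 N, if the wrist force passes 120 N, or if a joint passes its speed limit or range.

## Working session

There is one attempt and no reset: what is moved stays moved. The work goes in short steps, Python scripts to look and compute and a shell command to move; the robot and the scene stay as the last step left them, time stands still between calls to the robot, and variables do not carry over. Pictures are saved under pics/ and viewed, and the job is handed in when it is done.

```bash
ls; mkdir -p pics; cat > h.py <<'E'
import numpy as np, cv2
from scipy.spatial.transform import Rotation as R
from plant import ctrl
def snap(n,fn):
    s=ctrl.snapshot(n); cv2.imwrite('pics/'+fn+'.png',s['color'][:,:,::-1]); np.savez('pics/'+fn+'.npz',**{k:v for k,v in s.items()}); return s
def att(s):
    a=np.array(s['attitude'],float)
    if a.shape==(3,3): return a
    if a.size==4: raise Exception('quat')
    return R.from_euler('xyz',a,degrees=True).as_matrix()
def cloud(s):
    d=np.array(s['depth'],float);K=s['K'];v,u=np.mgrid[0:d.shape[0],0:d.shape[1]]
    x=(u-K[0,2])/K[0,0]*d;y=(v-K[1,2])/K[1,1]*d
    P=np.stack([x,-y,-d],-1)@att(s).T+np.array(s['position']); P[d==0]=np.nan; return P
def load(fn): return dict(np.load('pics/'+fn+'.npz'))
E
python3 - <<'E'
from h import *
print(ctrl.get_obs())
for n in('scene','top'):
    s=snap(n,n+'0'); print({k:(v if k not in('color','depth') else v.shape) for k,v in s.items()})
E
```

```text
pics
{'clock': 0.0, 'joint_pos': array([-4.72649270e+01,  2.05897060e+01,  6.35303307e-01, -1.96976871e-02,
       -7.01358580e+01, -1.65066412e+01]), 'qvel': array([ 0.00539432,  0.02979906, -0.06352282,  0.08442605,  0.02664042,
        0.03932061]), 'tau': array([ 7.18160645e-04, -5.82719135e+01,  2.93056458e+01,  6.99729368e+00,
        6.92753209e-03, -1.71849083e-04]), 'tool_pos': array([ 0.29822866, -0.60533214,  0.40375492]), 'orientation': array([ 94.91453498,  89.90785876, 121.13625905]), 'force': array([-0.66580861, -0.56236024,  0.0704733 ]), 'moment': array([ 0.00454052, -0.0087202 , -0.01497957]), 'opening': 0.08722462709834297}
{'color': (400, 640, 3), 'depth': (400, 640), 'K': array([[440.39226695,   0.        , 316.51520512],
       [  0.        , 440.39226695, 196.91151729],
       [  0.        ,   0.        ,   1.        ]]), 'position': array([ 1.38793897, -0.6236082 ,  1.08682645]), 'attitude': array([47.89284274,  0.28335202, 59.48004779])}
{'color': (400, 640, 3), 'depth': (400, 640), 'K': array([[517.64479947,   0.        , 322.60348627],
       [  0.        , 517.64479947, 208.11412092],
       [  0.        ,   0.        ,   1.        ]]), 'position': array([ 0.20293523, -0.10274861,  1.99208577]), 'attitude': array([ 10.09469758,  -0.71054534, -91.0402312 ])}
```

View pics/scene0.png

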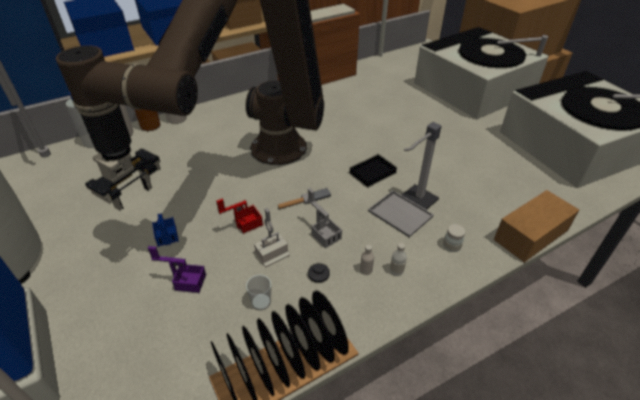

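View pics/top0.png

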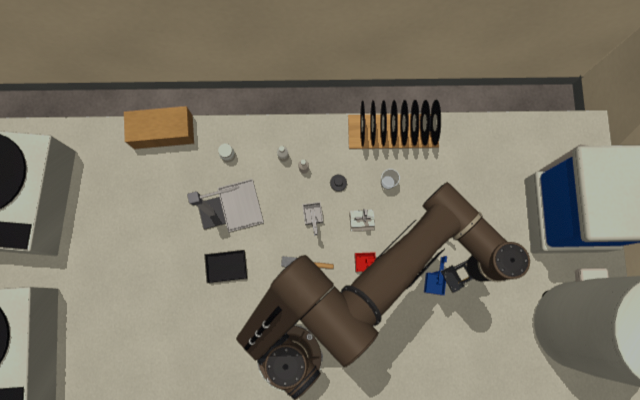

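The scene view shows the stand at (430,160), the tray at (400,212), the white rack with the link at (270,245) and the steel caddy at (325,228). Red, blue and purple decoys are also there. Next I'll zoom in and measure.

```bash
python3 - <<'E'
from h import *
s=load('scene0');t=load('top0')
a=cv2.resize(s['color'][110:290,220:480],(800,554),interpolation=cv2.INTER_CUBIC);cv2.imwrite('pics/z1.png',a[:,:,::-1])
a=cv2.resize(t['color'][140:280,180:400],(800,509),interpolation=cv2.INTER_CUBIC);cv2.imwrite('pics/z2.png',a[:,:,::-1])
for n,i in(('scene0',s),('top0',t)):
    P=cloud(i); np.save('pics/P_'+n,P); 
    g=P[:,:,2]; print(n,np.nanmedian(g), np.isnan(g).mean())
P=cloud(t)
for nm,(r0,r1,c0,c1) in dict(rack=(200,235,345,380),cad=(198,240,298,330),stand=(175,235,180,270)).items():
    q=P[r0:r1,c0:c1].reshape(-1,3)
    for lo,hi in((.01,.03),(.03,.06),(.06,.1),(.1,.15),(.15,.25),(.25,.32)):
        m=q[(q[:,2]>lo)&(q[:,2]<hi)]
        if len(m): print(nm,lo,len(m),m.mean(0).round(4),m.min(0).round(3),m.max(0).round(3))
E
```

```text
scene0 0.004030615816183358 0.00397265625
top0 0.000440187742790199 0.00391015625
rack 0.01 81 [ 0.4982 -0.2782  0.0157] [ 0.451 -0.354  0.01 ] [ 0.572 -0.223  0.03 ]
rack 0.03 294 [ 0.5015 -0.2808  0.0481] [ 0.474 -0.328  0.03 ] [ 0.536 -0.237  0.06 ]
rack 0.06 33 [ 0.5042 -0.2768  0.0774] [ 0.476 -0.316  0.06 ] [ 0.529 -0.243  0.099]
rack 0.1 22 [ 0.5024 -0.2808  0.1289] [ 0.483 -0.285  0.107] [ 0.528 -0.277  0.15 ]
rack 0.15 26 [ 0.5027 -0.2815  0.1855] [ 0.49  -0.287  0.153] [ 0.517 -0.276  0.202]
cad 0.01 102 [ 0.532  -0.0945  0.0152] [ 0.44  -0.159  0.01 ] [ 0.596 -0.045  0.029]
cad 0.03 76 [ 0.538  -0.093   0.0426] [ 0.489 -0.13   0.03 ] [ 0.573 -0.055  0.053]
cad 0.06 12 [ 0.4925 -0.0965  0.0873] [ 0.474 -0.107  0.06 ] [ 0.515 -0.088  0.1  ]
cad 0.1 88 [ 0.4864 -0.0983  0.1126] [ 0.437 -0.11   0.1  ] [ 0.533 -0.089  0.149]
cad 0.15 8 [ 0.4497 -0.1042  0.1542] [ 0.439 -0.107  0.15 ] [ 0.458 -0.099  0.159]
stand 0.01 736 [0.5528 0.2408 0.0149] [0.465 0.074 0.01 ] [0.693 0.422 0.03 ]
stand 0.03 21 [0.5364 0.2876 0.0437] [0.468 0.22  0.031] [0.582 0.304 0.058]
stand 0.06 23 [0.537  0.2931 0.082 ] [0.53  0.283 0.06 ] [0.555 0.307 0.1  ]
stand 0.1 32 [0.5386 0.2914 0.1279] [0.53  0.284 0.101] [0.556 0.307 0.15 ]
stand 0.15 66 [0.5378 0.2922 0.1969] [0.529 0.283 0.15 ] [0.559 0.307 0.248]
stand 0.25 270 [0.5516 0.259  0.3012] [0.523 0.151 0.268] [0.583 0.318 0.32 ]
```

View pics/z1.png

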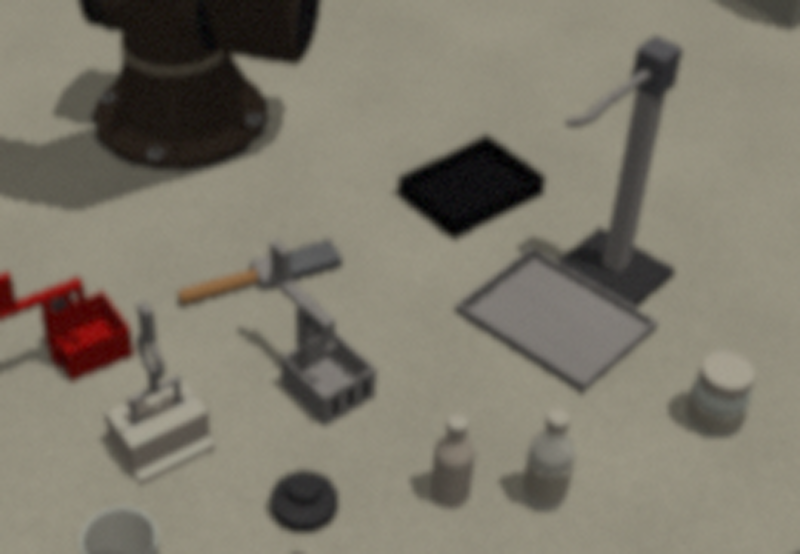

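View pics/z2.png

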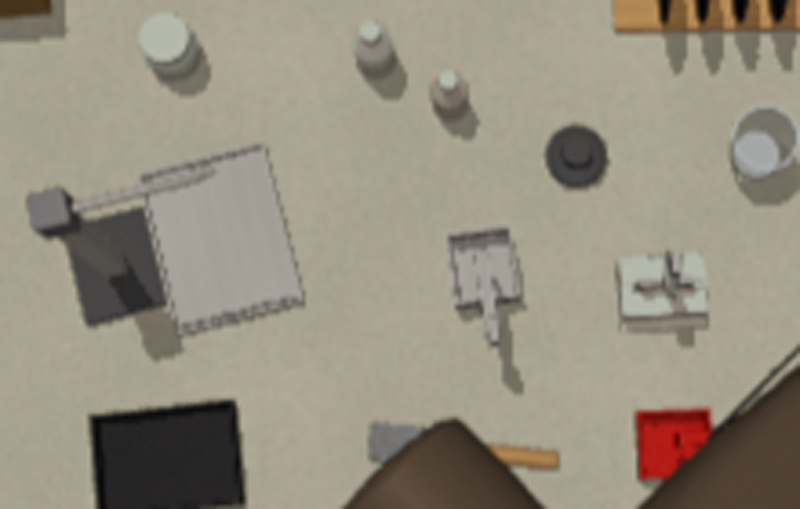

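```bash
python3 - <<'E'
from h import *
np.set_printoptions(suppress=True,precision=4)
for n in('scene0','top0'):
    P=np.load(f'pics/P_{n}.npy').reshape(-1,3)
    t=P[(abs(P[:,2])<.02)&(P[:,0]>.35)&(P[:,0]<.75)&(P[:,1]>-.4)&(P[:,1]<.4)]
    print(n,'table z',np.median(t[:,2]))
    # arm
    q=P[(P[:,2]>.24)&(P[:,2]<.345)&(P[:,0]>.48)&(P[:,0]<.65)&(P[:,1]>.12)&(P[:,1]<.34)]
    for y0 in np.arange(.12,.34,.0125):
        m=q[(q[:,1]>=y0)&(q[:,1]<y0+.0125)]
        if len(m): print(' y%.3f'%y0,len(m),m.mean(0),m[:,0].min(),m[:,0].max(),m[:,2].min(),m[:,2].max())
    for nm,c,r,lo,hi in(('post',(.54,.295),.05,.06,.24),('linktab',(.502,-.281),.05,.145,.22),('eye',(.502,-.281),.05,.105,.145),('loop',(.502,-.281),.06,.058,.1),('racktop',(.5,-.28),.07,.045,.054),('cadtab',(.45,-.1),.05,.112,.16),('spine',(.5,-.1),.07,.095,.111),('box',(.53,-.09),.07,.036,.05),('tray',(.57,.18),.16,.008,.02)):
        m=P[(abs(P[:,0]-c[0])<r)&(abs(P[:,1]-c[1])<r)&(P[:,2]>lo)&(P[:,2]<hi)]
        if len(m)<3: print(nm,len(m));continue
        rect=cv2.minAreaRect((m[:,:2]*1000).astype(np.float32)); d=m[:,:2]-m[:,:2].mean(0); u=np.linalg.svd(d,full_matrices=False)[2][0]
        print(' ',nm,len(m),'mean',m.mean(0),'rect',np.array(rect[0]).round(1),np.array(rect[1]).round(1),round(rect[2],1),'pca',round(np.degrees(np.arctan2(u[1],u[0])),1),'z',m[:,2].min(),m[:,2].max())
E
```

```text
scene0 table z 0.0022455378208785515
 y0.145 8 [0.5869 0.1543 0.3001] 0.5846574509398776 0.5892875341157457 0.29676569555544896 0.3043620608457669
 y0.158 7 [0.5876 0.1635 0.2971] 0.5856502829192827 0.588830906553444 0.29176644210096714 0.2995868230890669
 y0.170 7 [0.5826 0.1759 0.2937] 0.5788548894429173 0.5854210861479835 0.2907447341557048 0.29705119404656355
 y0.183 9 [0.5788 0.189  0.2901] 0.5742091453459522 0.5818548282835266 0.28560467560036307 0.29269528969062375
 y0.195 10 [0.576  0.2001 0.2929] 0.5721713609829334 0.5782267251572417 0.28666516657459085 0.2959961805538758
 y0.208 11 [0.5721 0.2135 0.2952] 0.5676146839345894 0.5749078688824374 0.290138754868544 0.3003581204782654
 y0.220 9 [0.5685 0.2265 0.295 ] 0.5637891504238719 0.5728670976742719 0.2911828373225781 0.2974946520121359
 y0.233 11 [0.5658 0.2391 0.2946] 0.5600388968205928 0.5699192694038191 0.2895442205958576 0.29733904519357623
 y0.245 9 [0.5631 0.2521 0.2958] 0.5570920633635977 0.5677307942670925 0.2935585812631246 0.29866010861773196
 y0.258 8 [0.5586 0.265  0.2957] 0.5514857456794204 0.5618188496028347 0.
[... 3808 characters left out ...]
0.5 z 0.05831560229579713 0.09893359451587691
  racktop 186 mean [ 0.5031 -0.2789  0.0492] rect [ 504.6 -281.8] [58.  90.1] 2.4 pca 87.2 z 0.04501343554087178 0.053994479729485345
  cadtab 29 mean [ 0.4544 -0.1023  0.1389] rect [ 467.  -101.4] [60.4  8.8] 4.3 pca -175.3 z 0.11262798595523127 0.15915522013964667
  spine 63 mean [ 0.4945 -0.0977  0.1049] rect [485.4 -98.3] [95.5 18.7] 3.3 pca -173.9 z 0.09692638889701066 0.11033540644633488
  box 57 mean [ 0.5363 -0.0939  0.0433] rect [530.2 -92.8] [80.5 69.9] 6.2 pca -166.2 z 0.03619545389925527 0.0498668778049185
  tray 1023 mean [0.5569 0.2123 0.0121] rect [571.1 179.8] [319.6 316.6] 89.7 pca 106.2 z 0.008000129010834911 0.01998980499387093
```

```bash
python3 - <<'E'
from h import *
np.set_printoptions(suppress=True,precision=4)
for n in('scene0','top0'):
    P=np.load(f'pics/P_{n}.npy').reshape(-1,3); C=load(n)['color'].reshape(-1,3)
    def rect(nm,m):
        r=cv2.minAreaRect((m[:,:2]*1000).astype(np.float32)); print(n,nm,len(m),m.mean(0),np.round(r[0],1),np.round(r[1],1),round(r[2],1),np.median(m[:,2]))
    w=(abs(P[:,0]-.545)<.05)&(abs(P[:,1]-.297)<.05)
    rect('carr',P[w&(P[:,2]>.308)&(P[:,2]<.33)])
    w=(abs(P[:,0]-.57)<.11)&(P[:,1]<.285)&(P[:,1]>.05)&(P[:,2]>.0085)&(P[:,2]<.022)
    rect('tray',P[w])
    w=(abs(P[:,0]-.503)<.05)&(abs(P[:,1]+.281)<.05)&(P[:,2]>.183); rect('linktop',P[w])
    w=(abs(P[:,0]-.45)<.05)&(abs(P[:,1]+.1)<.05)&(P[:,2]>.143); rect('cadtabtop',P[w])
    w=(abs(P[:,0]-.51)<.05)&(abs(P[:,1]+.1)<.05)&(P[:,2]>.1)&(P[:,2]<.112); rect('spine',P[w])
E
```

```text
scene0 carr 100 [0.5523 0.2968 0.3154] [549.1 298.5] [37.2 39. ] 12.4 0.31616115034787207
scene0 tray 614 [0.5705 0.2094 0.0134] [579.  178.6] [188.9 234.8] 10.1 0.013443504992082245
scene0 linktop 30 [ 0.5135 -0.281   0.1934] [ 512.5 -281. ] [19.2  9.2] 10.7 0.19310654132960936
scene0 cadtabtop 26 [ 0.4568 -0.1029  0.1507] [ 455.2 -102.3] [22.5 12.4] 27.3 0.15164219472299295
scene0 spine 98 [ 0.5033 -0.0961  0.1071] [501.5 -96. ] [79.9 18.6] 6.6 0.10742934828693707
top0 carr 117 [0.5432 0.2977 0.3151] [543.7 298.1] [36.5 36.5] 10.7 0.31501508691339986
top0 tray 648 [0.5595 0.1987 0.013 ] [571.6 167.7] [213.8 234.4] 0.3 0.012349578940741623
top0 linktop 18 [ 0.5037 -0.2818  0.1938] [ 504.5 -281.6] [17.7 10.2] 4.2 0.19399935473322416
top0 cadtabtop 18 [ 0.4487 -0.103   0.1501] [ 447.5 -102.8] [ 7.2 20.5] 89.1 0.14857752156751258
top0 spine 55 [ 0.4997 -0.097   0.1055] [497.3 -96.6] [72.4 17.9] 10.0 0.10516582699516275
```

```bash
cat >> h.py <<'E'
from scipy.linalg import logm,expm
def cur():
    o=ctrl.get_obs(); M=np.eye(4); M[:3,:3]=R.from_euler('xyz',o['orientation'],degrees=True).as_matrix(); M[:3,3]=o['tool_pos']; return M,o
def goal(grasp,yaw,pitch=0,flip=0):
    # tool x down, tool y = (−sin,cos) of yaw (flip: opposite); pitch about tool y
    c,s=np.cos(np.radians(yaw)),np.sin(np.radians(yaw))
    x=np.array([0,0,-1.]); y=np.array([-s,c,0.])*(-1 if flip else 1); M=np.eye(4)
    M[:3,:3]=np.stack([x,y,np.cross(x,y)],1)@R.from_rotvec([0,pitch,0],degrees=True).as_matrix()
    M[:3,3]=np.array(grasp)-.159*M[:3,0]; return M
def plan(G,n=None,vmax=.05):
    M,o=cur(); D=np.linalg.inv(M)@G; rv=R.from_matrix(D[:3,:3]).as_rotvec(degrees=True)
    if n is None: n=max(1,int(np.ceil(max(np.linalg.norm(D[:3,3])/vmax,np.linalg.norm(rv)/9))))
    T=np.real(expm(np.real(logm(D))/n)); r=R.from_matrix(T[:3,:3]).as_rotvec(degrees=True)
    print('n',n,'row',T[:3,3].round(4),r.round(2),'total',D[:3,3].round(4),rv.round(2)); return n
def st():
    M,o=cur(); print('t%.2f'%o['clock'],'grasp',(M[:3,3]+.159*M[:3,0]).round(4),'xax',M[:3,0].round(3),'yax',M[:3,1].round(3),'F',o['force'].round(2),'mom',o['moment'].round(2),'op',round(o['opening'],4),'j',o['joint_pos'].round(1))
E
python3 - <<'E'
from h import *
st()
for f in(0,1): plan(goal([.508,-.281,.28],3.5,flip=f))
E
```

```text
t0.10 grasp [ 0.2981 -0.6051  0.2448] xax [-0.001  0.001 -1.   ] yax [-0.442  0.897  0.001] F [-0.06 -0.98  0.57] mom [-0.02  0.02 -0.01] op 0.0879 j [-47.3  20.6   0.6  -0.  -70.1 -16.5]
n 8 row [-0.0044  0.0318  0.0368] [ 2.84 -0.   -0.01] total [-0.0349  0.1983  0.3315] [ 2.273e+01 -2.000e-02 -8.000e-02]
n 18 row [-0.002  -0.0206  0.0218] [-8.74  0.01 -0.  ] total [-0.0349  0.1983  0.3315] [-1.5727e+02  1.2000e-01 -3.0000e-02]
```

```bash
python3 -m inch '[-0.0044,0.0318,0.0368,2.84,0,0,0.087,-0.0044,0.0318,0.0368,2.84,0,0,0.087,-0.0044,0.0318,0.0368,2.84,0,0,0.087,-0.0044,0.0318,0.0368,2.84,0,0,0.087,-0.0044,0.0318,0.0368,2.84,0,0,0.087,-0.0044,0.0318,0.0368,2.84,0,0,0.087,-0.0044,0.0318,0.0368,2.84,0,0,0.087,-0.0044,0.0318,0.0368,2.84,0,0,0.087]'; python3 - <<'E'
from h import *
st(); plan(goal([.508,-.281,.28],3.5))
E
```

```text
clock: 1.1
tool_pos: [0.5134, -0.2745, 0.4363]
orientation: [131.3, 89.5, 133.7]
force: [0.3, -1.3, -0.4]
opening: 0.0872
t1.10 grasp [ 0.5124 -0.2735  0.2773] xax [-0.006  0.006 -1.   ] yax [-0.042  0.999  0.006] F [ 0.33 -1.29 -0.41] mom [-0.11 -0.21  0.02] op 0.0872 j [ -9.   10.9  -8.3  -0.3 -71.2 -78.5]
n 1 row [-0.0027 -0.0063 -0.0057] [-1.07 -0.32 -0.37] total [-0.0027 -0.0063 -0.0057] [-1.07 -0.32 -0.37]
```

```bash
python3 -m inch '[-0.002,-0.006,-0.005,0,-0.3,-0.3,0.05,0,0,0,0,0,0,0.05,0,0,0,0,0,0,0.05]'; python3 - <<'E'
from h import *
st(); plan(goal([.508,-.281,.184],3.5))
for n in('scene','top'):
    s=snap(n,n+'1')
    P=cloud(s); 
    a=s['color'][170:300,200:330] if n=='scene' else s['color'][160:290,300:430]
    cv2.imwrite('pics/z_'+n+'1.png',cv2.resize(a,(600,600),interpolation=cv2.INTER_CUBIC)[:,:,::-1])
E
```

```text
clock: 1.48
tool_pos: [0.51, -0.2787, 0.4373]
orientation: [131.6, 89.9, 134.3]
force: [-0.3, -1.3, -0.1]
opening: 0.0624
t1.48 grasp [ 0.5097 -0.2784  0.2783] xax [-0.002  0.002 -1.   ] yax [-0.046  0.999  0.002] F [-0.32 -1.28 -0.06] mom [-0.04 -0.05 -0.05] op 0.0624 j [ -9.4  10.7  -8.5  -0.1 -70.9 -77.9]
n 2 row [ 0.0472 -0.0012 -0.001 ] [-0.44 -0.05 -0.05] total [ 0.0943 -0.0024 -0.0019] [-0.87 -0.09 -0.1 ]
```

View pics/z_scene1.png

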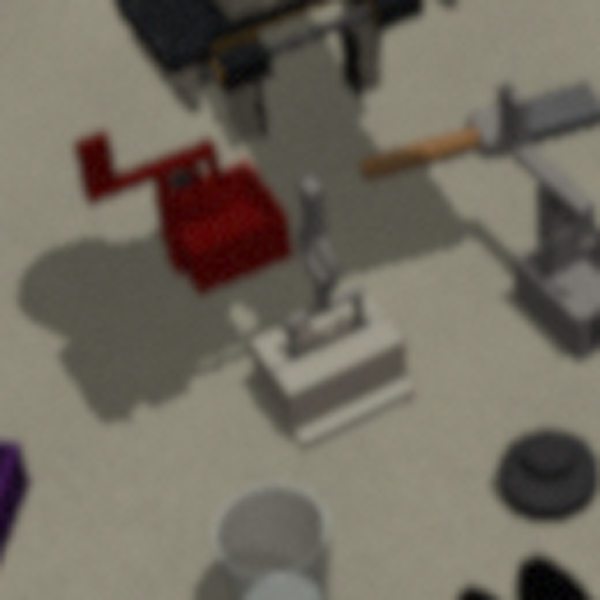

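```bash
python3 -m inch '[0.03,-0.001,-0.001,0,0,0,0.05,0.03,-0.001,-0.001,0,0,0,0.05,0.03,0,0,0,0,0,0.05,0.006,0,0,0,0,0,0.05,0,0,0,0,0,0,0.05]'; python3 - <<'E'
from h import *
st(); plan(goal([.508,-.281,.184],3.5))
for n in('scene','top'):
    s=snap(n,n+'2')
    a=s['color'][170:300,200:330] if n=='scene' else s['color'][160:290,300:430]
    cv2.imwrite('pics/z_'+n+'2.png',cv2.resize(a,(600,600),interpolation=cv2.INTER_CUBIC)[:,:,::-1])
E
```

```text
clock: 2.2
tool_pos: [0.5064, -0.2839, 0.3407]
orientation: [32.7, 89.9, 35.0]
force: [0.9, -0.2, 1.1]
opening: 0.0498
t2.20 grasp [ 0.5065 -0.2838  0.1817] xax [ 0.001  0.001 -1.   ] yax [-0.041  0.999  0.001] F [ 0.87 -0.19  1.09] mom [-0.09 -0.03 -0.03] op 0.0498 j [-10.   14.6 -16.6  -0.1 -58.7 -77.6]
n 1 row [-0.0023  0.0028  0.0018] [-1.16  0.05 -0.03] total [-0.0023  0.0028  0.0018] [-1.16  0.05 -0.03]
```

View pics/z_scene2.png

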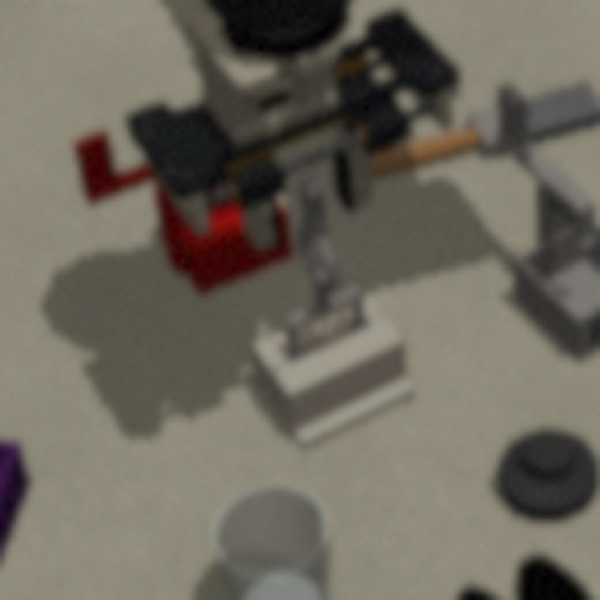

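```bash
python3 - <<'E'
from h import *
np.set_printoptions(suppress=True,precision=4)
P=cloud(load('scene2')).reshape(-1,3)
for z0 in(.165,.172,.18,.188):
  q=P[(abs(P[:,2]-z0)<.004)&(abs(P[:,0]-.51)<.05)&(abs(P[:,1]+.283)<.06)]
  for y0 in np.arange(-.335,-.22,.008):
    m=q[(q[:,1]>=y0)&(q[:,1]<y0+.008)]
    if len(m): print(z0,'y%.3f'%(y0+.004),len(m),m[:,0].min().round(4),m[:,0].max().round(4))
E
```

```text
0.165 y-0.315 2 0.5155 0.5182
0.165 y-0.307 1 0.516 0.516
0.165 y-0.283 9 0.5046 0.5214
0.165 y-0.275 2 0.5163 0.5185
0.165 y-0.259 3 0.5002 0.5162
0.165 y-0.251 2 0.5131 0.5141
0.172 y-0.323 6 0.4998 0.5186
0.172 y-0.315 6 0.5158 0.52
0.172 y-0.307 4 0.5153 0.5175
0.172 y-0.283 9 0.5046 0.5198
0.172 y-0.275 3 0.5163 0.5177
0.172 y-0.259 4 0.5012 0.5118
0.172 y-0.251 5 0.5132 0.5146
0.172 y-0.243 2 0.5152 0.5165
0.18 y-0.323 8 0.4967 0.519
0.18 y-0.315 5 0.5157 0.5199
0.18 y-0.307 2 0.515 0.5184
0.18 y-0.283 8 0.506 0.5206
0.18 y-0.259 7 0.4945 0.5146
0.18 y-0.251 4 0.5121 0.5185
0.18 y-0.243 3 0.5144 0.5181
0.188 y-0.323 5 0.5075 0.5177
0.188 y-0.315 4 0.5154 0.5182
0.188 y-0.307 4 0.5131 0.5152
0.188 y-0.283 7 0.5055 0.5196
0.188 y-0.275 2 0.5186 0.5187
0.188 y-0.259 9 0.4954 0.5152
0.188 y-0.251 8 0.509 0.5204
0.188 y-0.243 4 0.5129 0.5166
```

```bash
python3 -m inch '[-0.002,0.001,0.003,-1,0,0,0.05,0,0,0,0,0,0,0,0,0,0,0,0,0,0,0,0,0,0,0,0,0,0,0,0,0,0,0,0,0,0,0,0,0,0,0]'; python3 - <<'E'
from h import *
st()
E
```

```text
clock: 3.05
tool_pos: [0.5103, -0.2825, 0.3461]
orientation: [-8.8, 89.6, -5.3]
force: [-0.4, -0.6, 0.7]
opening: 0.0101
t3.05 grasp [ 0.5112 -0.2826  0.1871] xax [ 0.006 -0.001 -1.   ] yax [-0.06   0.998 -0.001] F [-0.35 -0.61  0.67] mom [-0.08 -0.02 -0.04] op 0.0101 j [ -9.8  14.5 -16.   -0.  -59.2 -76.7]
```

```bash
python3 -m inch '[-0.02,0,0,0,0,0,0,-0.03,0,0,0,0,0,0,-0.03,0,0,0,0,0,0,-0.04,0,0,0,0,0,0,-0.04,0,0,0,0,0,0,-0.04,0,0,0,0,0,0]'; python3 - <<'E'
from h import *
st()
plan(goal([.594,.115,.345],14.5),vmax=.04)
s=snap('scene','scene3')
a=s['color'][130:300,180:350]; cv2.imwrite('pics/z_3.png',cv2.resize(a,(600,600),interpolation=cv2.INTER_CUBIC)[:,:,::-1])
E
```

```text
clock: 3.8
tool_pos: [0.509, -0.282, 0.5458]
orientation: [126.6, 89.7, 130.0]
force: [0.3, 0.3, -1.1]
opening: 0.0101
t3.80 grasp [ 0.5084 -0.2814  0.3868] xax [-0.003  0.004 -1.   ] yax [-0.059  0.998  0.004] F [ 0.29  0.31 -1.05] mom [-0.1  -0.17 -0.01] op 0.0101 j [ -9.8   8.5   2.7  -0.2 -84.4 -76.8]
n 11 row [0.0039 0.0346 0.013 ] [-1.01 -0.01 -0.02] total [0.043  0.3911 0.1086] [-11.1   -0.15  -0.25]
```

View pics/z_3.png

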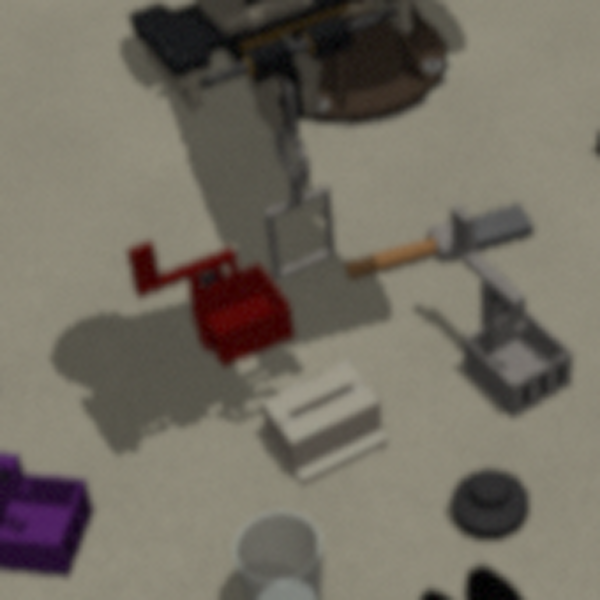

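```bash
python3 -m inch '[0,0.0346,0.013,-1,0,0,0,0,0.0346,0.013,-1,0,0,0,0,0.0346,0.013,-1,0,0,0,0,0.0346,0.013,-1,0,0,0,0,0.0346,0.013,-1,0,0,0,0,0.0346,0.013,-1,0,0,0,0,0.0346,0.013,-1,0,0,0,0,0.0346,0.013,-1,0,0,0,0,0.0346,0.013,-1,0,0,0,0,0.0346,0.013,-1,0,0,0,0,0,0,0,0,0,0,0,0,0,0,0,0,0]'; python3 - <<'E'
from h import *
st()
plan(goal([.594,.115,.349],14.5),vmax=.04)
for n in('scene','top'):
    s=snap(n,n+'4')
s=load('scene4');a=s['color'][80:250,310:480]; cv2.imwrite('pics/z_4.png',cv2.resize(a,(600,600),interpolation=cv2.INTER_CUBIC)[:,:,::-1])
E
```

```text
clock: 5.35
tool_pos: [0.5913, 0.0893, 0.5473]
orientation: [171.9, 89.9, -174.4]
force: [0.3, 0.2, -1.0]
opening: 0.0099
t5.35 grasp [0.591  0.0892 0.3883] xax [-0.002 -0.    -1.   ] yax [-0.236  0.972  0.   ] F [ 0.3   0.18 -0.97] mom [-0.04 -0.05  0.01] op 0.0099 j [  27.3   10.1    4.7   -0.   -84.7 -103.7]
n 2 row [0.0196 0.0122 0.0044] [-0.44 -0.06 -0.01] total [0.0393 0.0244 0.0088] [-0.88 -0.11 -0.02]
```

View pics/z_4.png

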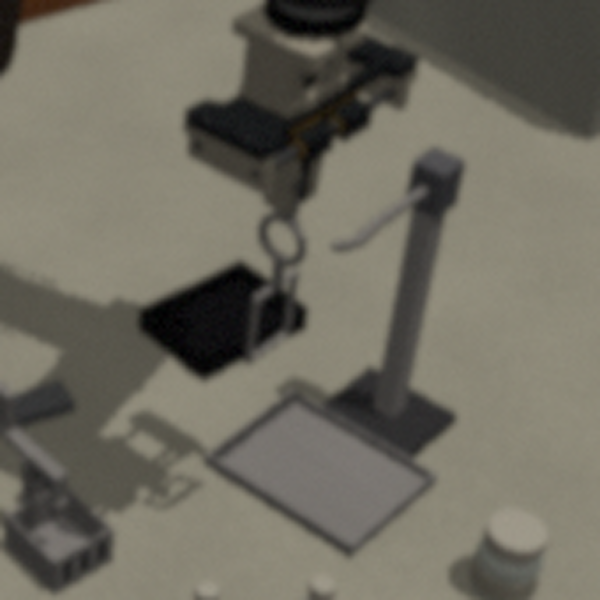

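```bash
cat > meas.py <<'E'
from h import *
import sys
np.set_printoptions(suppress=True,precision=4)
yaw=np.radians(14.5); B=np.array([[np.cos(yaw),np.sin(yaw)],[-np.sin(yaw),np.cos(yaw)]])
D=np.array([.577,.187])
def stand(P): # stand-aligned coords relative to nominal dip
    q=P.copy(); q[...,:2]=(P[...,:2]-D)@B.T; return q
E
python3 - <<'E'
from meas import *
M,o=cur(); g=M[:3,3]+.159*M[:3,0]; print('grasp stand',stand(g[None]))
for n in('scene4','top4'):
    Q=stand(cloud(load(n)).reshape(-1,3))
    L=Q[(abs(Q[:,0])<.05)&(Q[:,1]>-.15)&(Q[:,1]<-.055)&(Q[:,2]>.2)&(Q[:,2]<.37)]
    for z in np.arange(.2,.37,.01):
        m=L[(L[:,2]>=z)&(L[:,2]<z+.01)]
        if len(m): print(n,'%.2f'%z,len(m),m[:,0].min(),m[:,0].max(),'y',m[:,1].min(),m[:,1].max(),m[:,1].mean())
    A=Q[(abs(Q[:,0])<.03)&(Q[:,1]>-.05)&(Q[:,1]<.08)&(Q[:,2]>.27)&(Q[:,2]<.32)]
    for y in np.arange(-.05,.08,.01):
        m=A[(A[:,1]>=y)&(A[:,1]<y+.01)]
        if len(m): print(n,'rod %.2f'%y,len(m),m.mean(0),m[:,0].min(),m[:,0].max(),m[:,2].min(),m[:,2].max())
E
```

```text
grasp stand [[-0.0111 -0.0986  0.3884]]
scene4 0.21 23 -0.017583191570699493 -0.009012193599535274 y -0.12654257960171336 -0.07024771668886703 -0.10014082492726492
scene4 0.22 18 -0.016044008732928196 -0.009914451936515778 y -0.1258469953696368 -0.07102634508342344 -0.0970549777102703
scene4 0.23 11 -0.01586365491456709 -0.0076133652422578375 y -0.12592703786101664 -0.06879455906047728 -0.09086709433059452
scene4 0.24 12 -0.0167891376120457 -0.010627799290650686 y -0.12670960208332735 -0.07040975104994068 -0.10274217010638063
scene4 0.25 13 -0.01659603900916345 -0.009262361823608517 y -0.12437312491044193 -0.06800148621986499 -0.0951277564481031
scene4 0.26 12 -0.014458474549534972 -0.008318966499616592 y -0.1271856451395452 -0.07162864690268515 -0.09938768765053398
scene4 0.27 12 -0.015917201575887628 -0.009671475794293428 y -0.1255621874525617 -0.06992849396702912 -0.10371650170506375
scene4 0.28 34 -0.015346411036442398 -0.006438108720177379 y -0.12639653795272165 -0.0675718757881597 -0.09882018978555757
scene4 0.29 8 -0.013439454515561677 -0.008183149107777198 y -0.10218526661713
[... 4869 characters left out ...]
08810949856586151 -0.003107323595034549 0.2916671090879981 0.3019718003880887
top4 rod 0.03 9 [-0.0043  0.0347  0.293 ] -0.00875101161299985 0.0022359606169295864 0.2848755629994977 0.2986333585435521
top4 rod 0.04 9 [-0.0041  0.0447  0.2939] -0.007598605947651804 -0.00010926587953662062 0.28955386054467547 0.2999437241576737
top4 rod 0.05 9 [-0.0053  0.0548  0.2962] -0.009331783441475186 0.00013309626379219634 0.29132861999758286 0.3005770312630518
top4 rod 0.06 10 [-0.0046  0.0652  0.293 ] -0.008706147042374244 0.001075751339226255 0.2850470671245029 0.3007182734169027
top4 rod 0.07 10 [-0.0044  0.0756  0.294 ] -0.009454549768319288 -0.00056594783555069 0.2884159109102311 0.302513198042883
```

```bash
python3 -m inch '[0.02,0,0.011,-0.9,0,0,0,0.0195,0,0,0,0,0,0,0,0,0,0,0,0,0]'; python3 - <<'E'
from meas import *
st(); M,o=cur(); g=M[:3,3]+.159*M[:3,0]; print('grasp stand',stand(g[None])); 
G=np.r_[D+B.T@np.array([0,0]),.349]; plan(goal(G,14.5),vmax=.015)
E
```

```text
clock: 5.82
tool_pos: [0.6019, 0.0886, 0.5079]
orientation: [110.6, 90.0, 124.9]
force: [-0.1, -0.8, -1.1]
opening: 0.01
t5.83 grasp [0.6018 0.0887 0.3489] xax [-0.  0. -1.] yax [-0.247  0.969  0.001] F [-0.12 -0.79 -1.15] mom [-0.05  0.   -0.01] op 0.01 j [  26.7   11.6    1.6   -0.   -80.  -102.4]
grasp stand [[-0.0006 -0.1014  0.3489]]
n 7 row [-0.      0.0145  0.0001] [-0.03 -0.   -0.  ] total [0.     0.1015 0.0002] [-0.19 -0.01 -0.03]
```

Now to thread the rod tip into the eye. I'll stop part way to check.

```bash
python3 -m inch '[0,0.015,0,0,0,0,0,0,0.015,0,0,0,0,0,0,0.015,0,0,0,0,0,0,0.015,0,0,0,0,0,0,0.015,0,0,0,0,0,0,0,0,0,0,0,0]'; python3 - <<'E'
from meas import *
st(); M,o=cur(); g=M[:3,3]+.159*M[:3,0]; print('grasp stand',stand(g[None])); 
G=np.r_[D+B.T@np.array([0,0]),.349]; plan(goal(G,14.5),vmax=.015)
s=snap('scene','scene5');a=s['color'][100:220,360:480]; cv2.imwrite('pics/z_5.png',cv2.resize(a,(600,600),interpolation=cv2.INTER_CUBIC)[:,:,::-1])
E
```

```text
clock: 6.58
tool_pos: [0.5818, 0.1663, 0.5113]
orientation: [15.6, 89.8, 29.9]
force: [-0.3, -0.6, -0.7]
opening: 0.0093
t6.58 grasp [0.5824 0.1666 0.3523] xax [ 0.004  0.002 -1.   ] yax [-0.247  0.969  0.001] F [-0.28 -0.63 -0.74] mom [-0.07 -0.01  0.01] op 0.0093 j [  34.4   11.1    1.4    0.   -80.1 -110.1]
grasp stand [[ 0.0001 -0.0211  0.3523]]
n 2 row [0.0017 0.0106 0.0002] [-0.09  0.12 -0.03] total [0.0033 0.0213 0.0005] [-0.19  0.24 -0.07]
```

View pics/z_5.png

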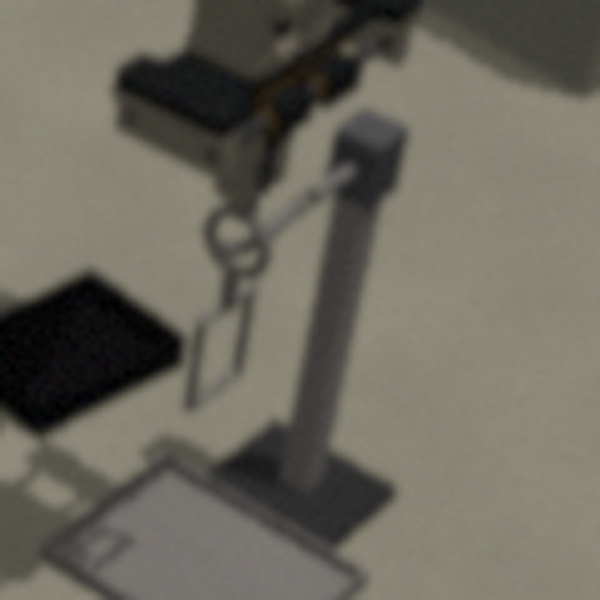

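```bash
python3 -m inch '[0.003,0.011,0,0,0,0,0,0.001,0.01,0,0,0,0,0,0.004,0,0,0,0,0,0,0.007,0,0,0,0,0,0,0.007,0,0,0,0,0,0,0,0,0,0,0,0,0]'; python3 - <<'E'
from meas import *
st(); M,o=cur(); g=M[:3,3]+.159*M[:3,0]; print('grasp stand',stand(g[None])); 
s=snap('scene','scene6');a=s['color'][100:220,360:480]; cv2.imwrite('pics/z_6.png',cv2.resize(a,(600,600),interpolation=cv2.INTER_CUBIC)[:,:,::-1])
E
```

```text
clock: 7.38
tool_pos: [0.5767, 0.187, 0.4874]
orientation: [13.2, 89.8, 27.5]
force: [-0.5, 1.5, -0.1]
opening: 0.0094
t7.38 grasp [0.5773 0.1873 0.3284] xax [ 0.003  0.002 -1.   ] yax [-0.246  0.969  0.001] F [-0.51  1.55 -0.14] mom [ 0.37  0.09 -0.01] op 0.0094 j [  36.4   11.7   -0.9    0.   -77.2 -112.2]
grasp stand [[0.0003 0.0002 0.3284]]
```

View pics/z_6.png

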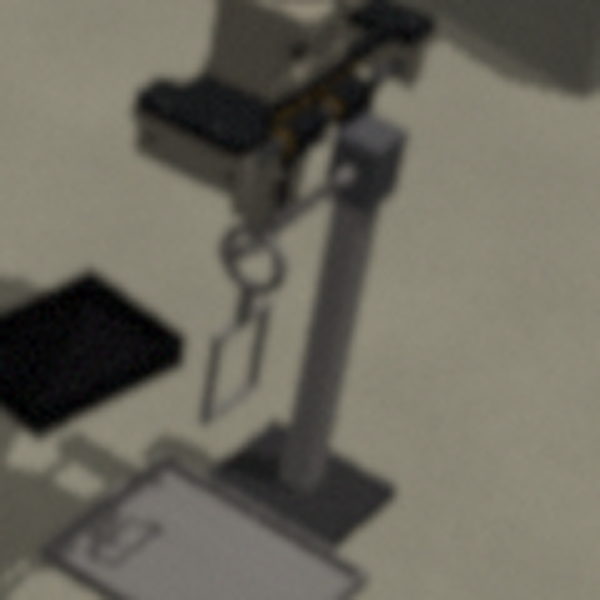

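```bash
python3 -m inch '[0,0,0,0,0,0,0.03,0,0,0,0,0,0,0.03,0,0,0,0,0,0,0.03,0,0,0,0,0,0,0.03]'; python3 - <<'E'
from meas import *
st(); 
s=snap('scene','scene7');a=s['color'][100:220,360:480]; cv2.imwrite('pics/z_7.png',cv2.resize(a,(600,600),interpolation=cv2.INTER_CUBIC)[:,:,::-1])
Q=stand(cloud(s).reshape(-1,3))
L=Q[(abs(Q[:,0])<.05)&(Q[:,1]>-.06)&(Q[:,1]<.055)&(Q[:,2]>.12)&(Q[:,2]<.35)]
for z in np.arange(.12,.35,.01):
    m=L[(L[:,2]>=z)&(L[:,2]<z+.01)]
    if len(m): print('%.2f'%z,len(m),m[:,0].min().round(4),m[:,0].max().round(4),'y',m[:,1].min().round(4),m[:,1].max().round(4))
E
```

```text
clock: 7.92
tool_pos: [0.5769, 0.1866, 0.4888]
orientation: [7.9, 89.7, 22.1]
force: [0.1, 0.7, -0.8]
opening: 0.0296
t7.92 grasp [0.5777 0.1869 0.3298] xax [ 0.005  0.002 -1.   ] yax [-0.246  0.969  0.001] F [ 0.11  0.7  -0.83] mom [-0.04  0.02 -0.04] op 0.0296 j [  36.4   11.6   -0.8    0.1  -77.3 -112.2]
0.15 18 0.005 0.0118 y -0.03 0.0268
0.16 17 0.0056 0.0115 y -0.033 0.0242
0.17 12 0.0032 0.0108 y -0.031 0.0227
0.18 11 0.0007 0.0117 y -0.0286 0.0311
0.19 10 0.0026 0.0092 y -0.0309 0.0268
0.20 8 0.003 0.0108 y -0.0305 0.0233
0.21 13 0.0009 0.0095 y -0.0306 0.0231
0.22 31 -0.0004 0.0093 y -0.0278 0.0283
0.23 8 -0.0005 0.0079 y -0.0037 0.0018
0.24 10 -0.0061 0.007 y -0.0054 0.0032
0.25 24 -0.0165 0.0156 y -0.0047 0.0038
0.26 11 -0.0201 0.0219 y -0.0053 0.0032
0.27 12 -0.0233 0.0253 y -0.0025 0.0056
0.28 31 -0.0207 0.0236 y -0.0234 0.0418
0.29 58 -0.0126 0.0178 y -0.035 0.055
0.30 12 -0.0006 0.0087 y -0.0357 0.0043
0.31 28 -0.0099 0.0136 y -0.0312 0.0301
0.32 47 -0.0105 0.0144 y -0.033 0.0336
0.33 43 -0.009 0.0145 y -0.0335 0.0288
0.34 19 0.0095 0.0148 y -0.0349 0.0325
```

View pics/z_7.png

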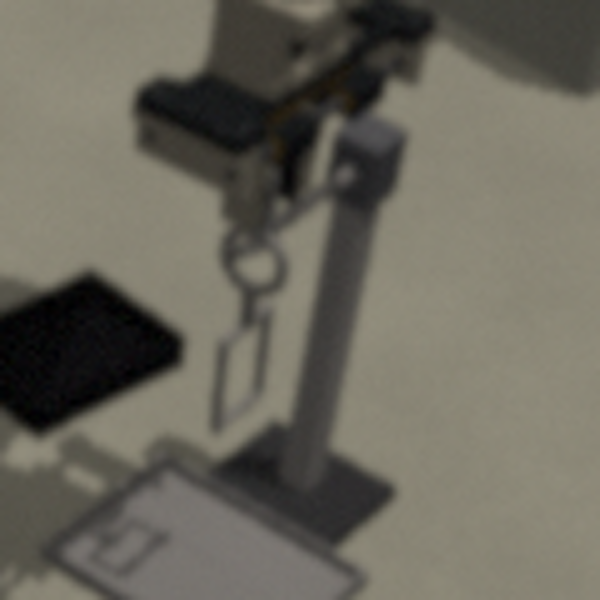

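```bash
python3 -m inch '[-0.02,0,0,0,0,0,0.03,-0.04,0,0,0,0,0,0.05,-0.05,0,0,0,0,0,0.05]'; python3 - <<'E'
from meas import *
st()
y=np.radians(7); Bc=np.array([[np.cos(y),np.sin(y)],[-np.sin(y),np.cos(y)]]); C=np.array([.455,-.1025])
for n in('scene0','scene6'):
    P=cloud(load(n)).reshape(-1,3); Q=P.copy(); Q[:,:2]=(P[:,:2]-C)@Bc.T
    L=Q[(Q[:,0]>-.04)&(Q[:,0]<.15)&(abs(Q[:,1])<.06)&(Q[:,2]>.02)]
    for z in np.arange(.03,.16,.008):
        m=L[(L[:,2]>=z)&(L[:,2]<z+.008)]
        if len(m): print(n,'%.3f'%z,len(m),'x',m[:,0].min(),m[:,0].max(),'y',m[:,1].min(),m[:,1].max(),m[:,1].mean())
    m=L[(L[:,2]>.1)&(L[:,2]<.112)&(L[:,0]<.1)]; u=np.polyfit(m[:,0],m[:,1],1); print('spine slope deg',np.degrees(np.arctan(u[0]))+7, u)
plan(goal([.455,-.1025,.22],7),vmax=.05)
E
```

```text
clock: 8.35
tool_pos: [0.5762, 0.1865, 0.5971]
orientation: [-154.9, 89.8, -140.7]
force: [0.8, 1.1, 0.6]
opening: 0.0443
t8.35 grasp [0.5758 0.1862 0.4381] xax [-0.002 -0.002 -1.   ] yax [-0.245  0.969 -0.001] F [0.85 1.07 0.56] mom [ 0.11 -0.15  0.  ] op 0.0443 j [  36.4   10.7   11.6    0.   -91.  -112.2]
scene0 0.030 82 x 0.04283553130100209 0.12326008488501053 y -0.03491193496472003 0.03676012221764541 -0.004348906028195388
scene0 0.038 115 x 0.04033309849442912 0.12657309061443203 y -0.034911245487212694 0.03761612567010392 -0.0018242609337250169
scene0 0.046 49 x 0.036270776233546624 0.12296154401733067 y -0.03568377818549975 0.03710248826047065 -0.002452898534556342
scene0 0.054 7 x 0.0399109661926671 0.04696330757859764 y -0.007832138533764292 0.004954329107355741 -0.0012751628013913986
scene0 0.062 8 x 0.03775880498712402 0.08312153106293461 y -0.01003041674101903 0.0041404032591318765 -0.0028542349355771815
scene0 0.070 20 x 0.039694040138911875 0.08606388507380702 y -0.008692748035679586 0.0071096637922033025 -0.0016117877859511665
scene0 0.078 21 x 0.03877319739816941 0.
[... 2896 characters left out ...]
23743 -0.000347521701400814
scene6 0.126 12 x -0.009017371458671656 0.009848204892768981 y -0.005349923589090691 0.00580463289691291 -0.001122743938141412
scene6 0.134 9 x -0.012115066827438375 0.012366981341967741 y -0.0038184859036293783 0.00451047002702197 -0.0017658394044566261
scene6 0.142 10 x -0.0058658772576225355 0.011215423828092461 y -0.0034579346286444275 0.004101364484656602 -0.0007979510418896843
scene6 0.150 18 x -0.00934601545959221 0.011052479655716584 y -0.005498100521100003 0.006335476324805105 -0.00015183158614228592
spine slope deg 8.101277959778741 [ 0.0192 -0.0009]
n 8 row [ 0.0273 -0.0326 -0.0218] [ 0.9  -0.02  0.01] total [ 0.219  -0.2501 -0.1878] [ 7.21 -0.16  0.09]
```

```bash
python3 -m inch '[0,-0.0326,-0.0218,0.9,0,0,0.05,0,-0.0326,-0.0218,0.9,0,0,0.05,0.01,-0.0326,-0.0218,0.9,0,0,0.05,0.03,-0.0326,-0.0218,0.9,0,0,0.05,0.04,-0.0326,-0.0218,0.9,0,0,0.05,0.04,-0.0326,-0.0218,0.9,0,0,0.05,0.04,-0.0326,-0.0218,0.9,0,0,0.05,0.04,-0.0326,-0.0218,0.9,0,0,0.05,0,0,0,0,0,0,0.05]'; python3 - <<'E'
from meas import *
st()
plan(goal([.455,-.1025,.133],7),vmax=.03)
E
```

```text
clock: 9.48
tool_pos: [0.4514, -0.1103, 0.3961]
orientation: [10.6, 89.5, 17.5]
force: [0.1, 1.0, 0.4]
opening: 0.05
t9.47 grasp [ 0.4529 -0.1099  0.2371] xax [ 0.009  0.003 -1.   ] yax [-0.12   0.993  0.002] F [0.14 1.03 0.44] mom [-0.05 -0.03  0.03] op 0.05 j [ 10.6   0.5 -25.6  -0.1 -63.3 -93.7]
n 4 row [0.026  0.0018 0.001 ] [-0.03  0.13 -0.02] total [0.1042 0.0072 0.0035] [-0.13  0.53 -0.1 ]
```

```bash
python3 -m inch '[0.026,0.004,0.002,0,0.3,0,0.05,0.026,0.002,0.001,0,0.2,0,0.05,0.026,0.001,0,0,0,0,0.05,0.023,0,0,0,0,0,0.05,0,0,0,0,0,0,0.05]'; python3 - <<'E'
from meas import *
st()
plan(goal([.455,-.1025,.133],7),vmax=.03)
s=snap('scene','scene8');a=s['color'][150:270,260:380]; cv2.imwrite('pics/z_8.png',cv2.resize(a,(600,600),interpolation=cv2.INTER_CUBIC)[:,:,::-1])
E
```

```text
clock: 10.1
tool_pos: [0.4579, -0.1014, 0.2972]
orientation: [2.1, 89.5, 9.1]
force: [0.2, 0.3, -0.1]
opening: 0.05
t10.10 grasp [ 0.4594 -0.1012  0.1382] xax [ 0.009  0.001 -1.   ] yax [-0.121  0.993  0.   ] F [ 0.2   0.32 -0.09] mom [-0.01  0.02  0.03] op 0.05 j [ 11.7   6.8 -33.3   0.  -49.3 -94.7]
n 1 row [ 0.0052 -0.0007 -0.003 ] [-0.04  0.54 -0.02] total [ 0.0052 -0.0007 -0.003 ] [-0.04  0.54 -0.02]
```

View pics/z_8.png

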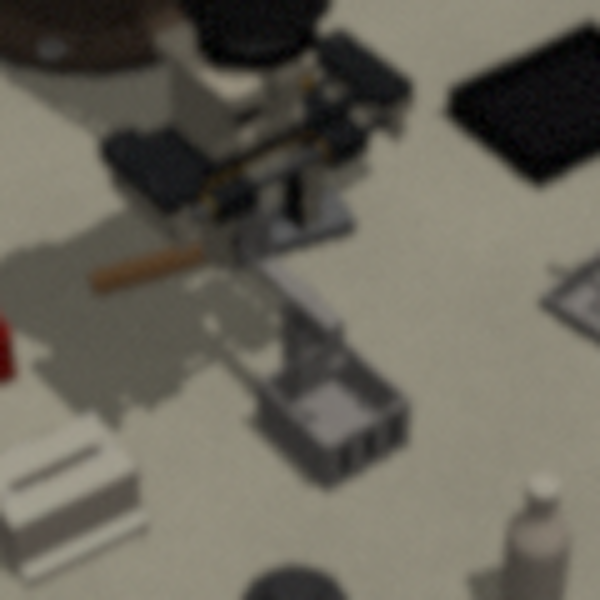

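```bash
python3 -m inch '[0.005,-0.001,-0.003,0,0.5,0,0.03,0,0,0,0,0,0,0.02,0,0,0,0,0,0,0,0,0,0,0,0,0,0,0,0,0,0,0,0,0,0,0,0,0,0,0,0,0,0,0,0,0,0,0]'; python3 - <<'E'
from meas import *
st()
E
```

```text
clock: 11.02
tool_pos: [0.4568, -0.1024, 0.2963]
orientation: [0.9, 89.5, 7.9]
force: [-0.7, -0.1, -0.3]
opening: 0.0099
t11.03 grasp [ 0.4581 -0.1023  0.1373] xax [ 0.008  0.001 -1.   ] yax [-0.122  0.992  0.   ] F [-0.67 -0.05 -0.34] mom [0.16 0.   0.05] op 0.0099 j [ 11.6   6.9 -33.5   0.  -49.2 -94.6]
```

```bash
python3 -m inch '[-0.02,0,0,0,0,0,0,-0.02,0,0,0,0,0,0,-0.03,0,0,0,0,0,0,-0.03,0,0,0,0,0,0,0,0,0,0,0,0,0]'; python3 - <<'E'
from meas import *
st()
s=snap('scene','scene9');a=s['color'][130:250,260:380]; cv2.imwrite('pics/z_9.png',cv2.resize(a,(600,600),interpolation=cv2.INTER_CUBIC)[:,:,::-1])
E
```

```text
clock: 11.65
tool_pos: [0.4543, -0.1028, 0.3962]
orientation: [138.1, 89.9, 145.1]
force: [-0.1, 0.9, -3.5]
opening: 0.0099
t11.65 grasp [ 0.4541 -0.1027  0.2372] xax [-0.001  0.001 -1.   ] yax [-0.121  0.993  0.001] F [-0.12  0.86 -3.48] mom [ 0.1  -0.06  0.01] op 0.0099 j [ 11.5   0.8 -25.3  -0.1 -64.  -94.6]
```

View pics/z_9.png

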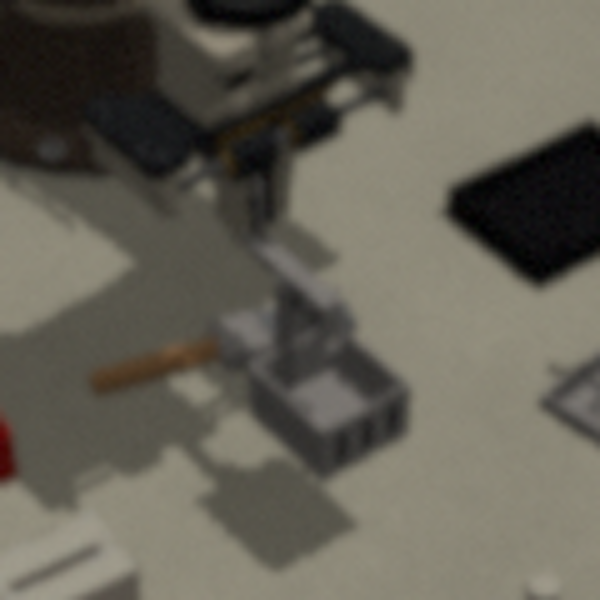

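```bash
cat > cad.py <<'E'
from meas import *
def cadmeas(s,yawdeg):
    M,o=cur(); g=M[:3,3]+.159*M[:3,0]
    y=np.radians(yawdeg); Bc=np.array([[np.cos(y),np.sin(y)],[-np.sin(y),np.cos(y)]])
    P=cloud(s).reshape(-1,3); Q=P-g; Q[:,:2]=Q[:,:2]@Bc.T
    L=Q[(Q[:,0]>.012)&(Q[:,0]<.1)&(abs(Q[:,1])<.012)&(Q[:,2]>-.055)&(Q[:,2]<.0)]
    print('n',len(L)); 
    for x in np.arange(.01,.1,.01):
        m=L[(L[:,0]>=x)&(L[:,0]<x+.01)]
        if len(m): t=np.sort(m[:,2])[-4:]; print('x%.2f'%x,len(m),'ztop',t.round(4),'y',m[:,1].min().round(4),m[:,1].max().round(4))
    W=Q[(Q[:,0]>.0)&(Q[:,0]<.15)&(abs(Q[:,1])<.05)&(Q[:,2]>-.16)&(Q[:,2]<-.02)]
    for z in np.arange(-.15,-.02,.01):
        m=W[(W[:,2]>=z)&(W[:,2]<z+.01)]
        if len(m): print(' z%.2f'%z,len(m),'x',m[:,0].min().round(4),m[:,0].max().round(4),'y',m[:,1].min().round(4),m[:,1].max().round(4))
def linkmeas(s):
    Q=stand(cloud(s).reshape(-1,3))
    L=Q[(abs(Q[:,0])<.05)&(Q[:,1]>-.06)&(Q[:,1]<.055)&(Q[:,2]>.08)&(Q[:,2]<.36)]
    for z in np.arange(.10,.36,.01):
        m=L[(L[:,2]>=z)&(L[:,2]<z+.01)]
        if len(m): print('link %.2f'%z,len(m),m[:,0].min().round(4),m[:,0].max().round(4),'y',m[:,1].min().round(4),m[:,1].max().round(4))
E
python3 - <<'E'
from cad import *
s=load('scene9'); cadmeas(s,7); linkmeas(s)
E
```

```text
n 153
x0.01 11 ztop [-0.0238 -0.0083 -0.0074 -0.0059] y -0.0111 0.0112
x0.02 16 ztop [-0.0269 -0.0266 -0.0259 -0.0244] y -0.0069 0.0085
x0.03 18 ztop [-0.027  -0.0267 -0.0263 -0.0261] y -0.0088 0.005
x0.04 26 ztop [-0.0266 -0.0265 -0.0261 -0.0236] y -0.0091 0.0075
x0.05 18 ztop [-0.0276 -0.0273 -0.0255 -0.0228] y -0.009 0.0083
x0.06 28 ztop [-0.0276 -0.0272 -0.027  -0.0254] y -0.0085 0.0067
x0.07 15 ztop [-0.0273 -0.027  -0.0268 -0.0259] y -0.0073 0.005
x0.08 21 ztop [-0.0283 -0.0281 -0.027  -0.0251] y -0.0078 0.006
 z-0.14 75 x 0.0401 0.1171 y -0.0349 0.0369
 z-0.13 172 x 0.0405 0.12 y -0.0361 0.0367
 z-0.12 120 x 0.0407 0.12 y -0.0366 0.0371
 z-0.11 119 x 0.0395 0.1207 y -0.036 0.0375
 z-0.10 154 x 0.0363 0.1198 y -0.0364 0.0384
 z-0.09 38 x 0.0379 0.1212 y -0.0353 0.0353
 z-0.08 12 x 0.0365 0.0451 y -0.0098 0.0043
 z-0.07 24 x 0.0383 0.0851 y -0.0085 0.0089
 z-0.06 28 x 0.0384 0.0843 y -0.0112 0.006
 z-0.05 27 x 0.0373 0.0821 y -0.0088 0.0056
 z-0.04 49 x 0.0001 0.0847 y -0.0091 0.0083
 z-0.03 73 x 0.0007 0.0855 y -0.009 0.0085
link 0.15 22 0.0032 0.0108 y -0.0309 0.027
link 0.16 12 0.0059 0.0127 y -0.0324 0.0264
link 0.17 11 0.0029 0.0095 y -0.0318 0.0252
link 0.18 13 0.0017 0.0095 y -0.0311 0.0259
link 0.19 9 0.0032 0.0097 y -0.0296 0.023
link 0.20 12 0.0031 0.0082 y -0.0313 0.0257
link 0.21 13 0.0011 0.0079 y -0.0294 0.0281
link 0.22 29 0.0003 0.009 y -0.0292 0.0268
link 0.23 7 0.0028 0.0095 y -0.0076 -0.0003
link 0.24 9 -0.0016 0.0063 y -0.0066 -0.0015
link 0.25 24 -0.0163 0.016 y -0.0045 0.0069
link 0.26 15 -0.0206 0.0234 y -0.0065 0.0008
link 0.27 10 -0.0229 0.0248 y -0.004 0.0051
link 0.28 33 -0.0184 0.0239 y -0.0256 0.0492
link 0.29 62 -0.013 0.0161 y -0.0372 0.0508
link 0.30 17 -0.0084 0.007 y -0.03 0.0054
link 0.31 17 -0.0102 0.0068 y -0.0057 0.0045
link 0.32 21 -0.0118 0.0085 y -0.0064 0.0059
link 0.33 19 -0.01 0.0061 y -0.0039 0.0081
link 0.34 5 -0.0096 0.0039 y -0.0036 0.0042
```

```bash
python3 - <<'E'
from cad import *
for x in(-.155,):
    G=np.r_[D+B.T@np.array([x,-.002]),.235]; print(G); plan(goal(G,14.5),vmax=.03)
E
```

```text
[0.4274 0.1463 0.235 ]
n 9 row [0.0001 0.0278 0.0021] [-0.84 -0.02 -0.01] total [0.0011 0.2504 0.0039] [-7.58 -0.2  -0.09]
```

```bash
python3 -m inch '[-0.002,0.0278,0.002,-0.84,0,0,0,-0.001,0.0278,0.002,-0.84,0,0,0,0,0.0278,0.002,-0.84,0,0,0,0,0.0278,0.002,-0.84,0,0,0,0,0.0278,0.002,-0.84,0,0,0,0,0.0278,0.002,-0.84,0,0,0,0,0.0278,0.002,-0.84,0,0,0,0,0.0278,0.002,-0.84,0,0,0,0,0.0278,0.002,-0.84,0,0,0,0,0,0,0,0,0,0]'; python3 - <<'E'
from cad import *
st();G=np.r_[D+B.T@np.array([-.1145,-.002]),.2335]; print(G); plan(goal(G,14.5),vmax=.02)
s=snap('scene','scene10');a=s['color'][100:250,340:490]; cv2.imwrite('pics/z_10.png',cv2.resize(a,(600,600),interpolation=cv2.INTER_CUBIC)[:,:,::-1])
cadmeas(s,14.5);linkmeas(s)
E
```

```text
clock: 12.95
tool_pos: [0.4206, 0.1522, 0.3819]
orientation: [-179.1, 88.2, -164.7]
force: [1.6, -1.4, -2.5]
opening: 0.0102
t12.95 grasp [0.4159 0.1508 0.223 ] xax [-0.03  -0.008 -1.   ] yax [-0.249  0.968 -0.   ] F [ 1.64 -1.37 -2.47] mom [-0.81 -0.22 -0.06] op 0.0102 j [  44.8    0.2  -27.5   -1.   -63.8 -120. ]
[0.4666 0.1564 0.2335]
n 3 row [-0.0039 -0.0025  0.0151] [-0.03 -0.59  0.01] total [-0.012  -0.0074  0.0453] [-0.08 -1.78  0.03]
n 131
x0.01 11 ztop [-0.0268 -0.0093 -0.008  -0.002 ] y -0.0109 0.0093
x0.02 14 ztop [-0.0288 -0.0287 -0.0283 -0.0236] y -0.0084 0.0084
x0.03 19 ztop [-0.0313 -0.0311 -0.0285 -0.028 ] y -0.0104 0.0068
x0.04 19 ztop [-0.0295 -0.0287 -0.0286 -0.028 ] y -0.0061 0.0059
x0.05 18 ztop [-0.0311 -0.0299 -0.0271 -0.0264] y -0.0067 0.0103
x0.06 21 ztop [-0.0319 -0.0316 -0.0314 -0.0298] y -0.0086 0.0073
x0.07 24 ztop [-0.0317 -0.0301 -0.0296 -0.0288] y -0.0049 0.0084
x0.08 5 ztop [-0.0534 -0.0477 -0.041  -0.0372] y -0.0051 0.0025
 z-0.15 8 x 0.0671 0.1118 y -0.0324 0.0365
 z-0.14 125 x 0.0343 0.1136 y -0.0353 0.037
 z-0.13 96 x 0.0358 0.116 y -0.0363 0.0388
[... 661 characters left out ...]
 0.19 13 0.0018 0.0091 y -0.0311 0.0269
link 0.20 11 0.0015 0.007 y -0.0299 0.0303
link 0.21 11 0.001 0.0057 y -0.0319 0.0278
link 0.22 29 0.0002 0.008 y -0.0316 0.0263
link 0.23 8 0.0008 0.0077 y -0.004 0.0139
link 0.24 9 -0.0023 0.0072 y -0.006 -0.0004
link 0.25 24 -0.0161 0.0153 y -0.0046 0.0041
link 0.26 13 -0.0197 0.0246 y -0.0045 0.0021
link 0.27 10 -0.0228 0.0252 y -0.0043 0.0048
link 0.28 28 -0.0198 0.0242 y -0.0256 0.0465
link 0.29 70 -0.0129 0.0195 y -0.0349 0.0547
link 0.30 16 -0.0074 0.008 y -0.0306 0.0048
link 0.31 18 -0.0112 0.0078 y -0.0056 0.0039
link 0.32 19 -0.013 0.0075 y -0.0047 0.0081
link 0.33 22 -0.0125 0.0072 y -0.0045 0.0068
link 0.34 4 -0.005 0.0058 y -0.0037 0.0023
```

View pics/z_10.png

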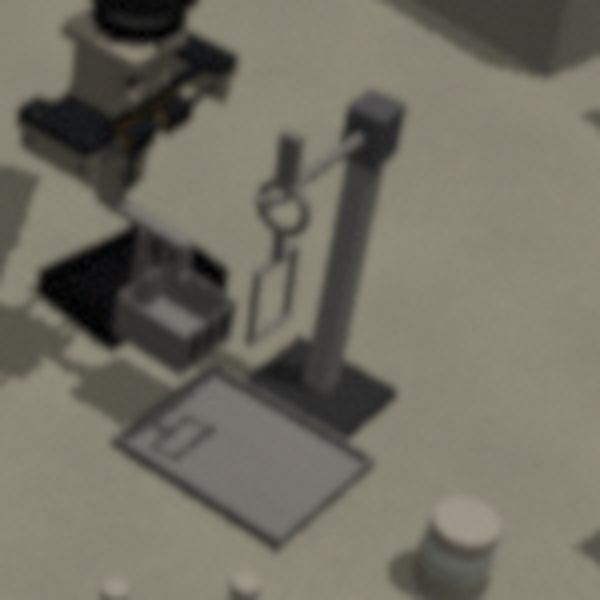

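```bash
python3 -m inch '[-0.01,-0.003,0,0,-1.5,0,0,0,-0.002,0.015,0,0,0,0,0,-0.001,0.015,0,0,0,0,0,0,0.010,0,0,0,0,0,0,0,0,0,0,0]'; python3 - <<'E'
from cad import *
st();G=np.r_[D+B.T@np.array([-.1145,-.002]),.2335]; print(G); plan(goal(G,14.5),vmax=.02)
s=snap('scene','scene11');a=s['color'][100:250,340:490]; cv2.imwrite('pics/z_11.png',cv2.resize(a,(600,600),interpolation=cv2.INTER_CUBIC)[:,:,::-1])
cadmeas(s,14.5)
Q=stand(cloud(s).reshape(-1,3)); L=Q[(abs(Q[:,0]-.006)<.012)&(abs(Q[:,1])<.018)&(Q[:,2]>.13)&(Q[:,2]<.18)]; print('bar',L.mean(0),L.min(0),L.max(0))
E
```

```text
clock: 13.62
tool_pos: [0.4644, 0.1536, 0.3911]
orientation: [-159.1, 89.7, -144.9]
force: [-0.6, -0.0, -2.6]
opening: 0.0095
t13.62 grasp [0.4637 0.1531 0.2321] xax [-0.005 -0.003 -1.   ] yax [-0.245  0.969 -0.002] F [-0.64 -0.02 -2.6 ] mom [-0.1   0.16 -0.03] op 0.0095 j [  41.4    3.5  -23.2   -0.   -63.6 -117.2]
[0.4666 0.1564 0.2335]
n 1 row [-0.0014  0.0021  0.0029] [-0.31 -0.3   0.11] total [-0.0014  0.0021  0.0029] [-0.31 -0.3   0.11]
n 147
x0.01 12 ztop [-0.0288 -0.0281 -0.0101 -0.0028] y -0.0077 0.01
x0.02 13 ztop [-0.0293 -0.0292 -0.0283 -0.0282] y -0.0072 0.0074
x0.03 16 ztop [-0.0317 -0.0308 -0.0295 -0.0276] y -0.0114 0.0074
x0.04 25 ztop [-0.0311 -0.0289 -0.0289 -0.0283] y -0.0111 0.0097
x0.05 19 ztop [-0.0292 -0.0289 -0.0285 -0.0269] y -0.012 0.0103
x0.06 27 ztop [-0.0313 -0.0311 -0.0294 -0.027 ] y -0.0089 0.01
x0.07 20 ztop [-0.0308 -0.0304 -0.0293 -0.028 ] y -0.0081 0.0079
x0.08 15 ztop [-0.036  -0.0353 -0.0338 -0.03  ] y -0.0109 0.0084
 z-0.15 3 x 0.0707 0.1125 y -0.0305 -0.028
 z-0.14 90 x 0.0414 0.1188 y -0.0362 0.0381
 z-0.13 129 x 0.0372 0.1177 y -0.039 0.0383
 z-0.12 109 x 0.0397 0.1189 y -0.0375 0.0397
 z-0.11 116 x 0.039 0.1173 y -0.0388 0.0384
 z-0.10 106 x 0.0342 0.1178 y -0.0383 0.037
 z-0.09 18 x 0.0354 0.118 y -0.037 0.0135
 z-0.08 37 x 0.0356 0.1312 y -0.0248 0.0304
 z-0.07 38 x 0.0351 0.1306 y -0.0266 0.031
 z-0.06 43 x 0.0363 0.128 y -0.0258 0.0276
 z-0.05 37 x 0.0352 0.1268 y -0.0255 0.031
 z-0.04 89 x 0.0017 0.1287 y -0.0274 0.0302
 z-0.03 42 x 0.0008 0.1273 y -0.0246 0.0296
bar [ 0.0042 -0.0013  0.1503] [-0.0046 -0.0177  0.1303] [0.0118 0.0176 0.1631]
```

View pics/z_11.png

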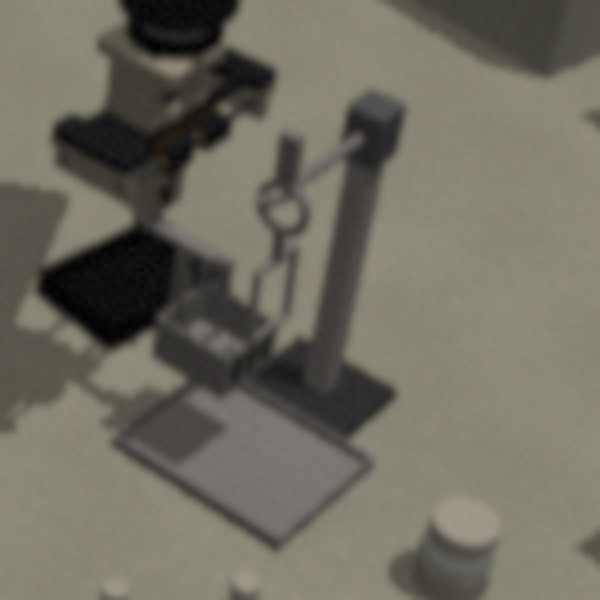

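```bash
python3 - <<'E'
from cad import *
for n in('scene9','scene10'):
    Q=stand(cloud(load(n)).reshape(-1,3))
    L=Q[(abs(Q[:,0]-.006)<.015)&(abs(Q[:,1]+.002)<.017)&(Q[:,2]>.12)&(Q[:,2]<.19)]; print('bar',len(L),L.mean(0),np.sort(L[:,2]).round(4))
Q=stand(cloud(load('scene4')).reshape(-1,3))
L=Q[(abs(Q[:,0]+.012)<.015)&(abs(Q[:,1]+.0986)<.017)&(Q[:,2]>.19)&(Q[:,2]<.24)]; print('bar held',len(L),L.mean(0),np.sort(L[:,2]).round(4))
s=load('scene11')
Q=cloud(s); M,o=cur(); g=M[:3,3]+.159*M[:3,0]; Qs=stand(Q.reshape(-1,3))
gs=stand(g[None])[0]; print(gs)
# box rim top z
L=Qs[(Qs[:,0]-gs[0]>.04)&(Qs[:,0]-gs[0]<.1)&(abs(Qs[:,1]-gs[1])>.028)&(abs(Qs[:,1]-gs[1])<.042)&(Qs[:,2]>.1)&(Qs[:,2]<.18)]; print('rim',np.sort(L[:,2])[-15:].round(4))
E
```

```text
bar 15 [ 0.0078 -0.002   0.159 ] [0.1547 0.1574 0.1575 0.1576 0.1579 0.1585 0.159  0.1593 0.1593 0.1598
 0.1599 0.16   0.1605 0.1613 0.162 ]
bar 18 [ 0.0073 -0.0015  0.158 ] [0.1522 0.1529 0.1539 0.1548 0.1564 0.1567 0.1572 0.1579 0.1581 0.1583
 0.1588 0.159  0.1596 0.16   0.1615 0.1618 0.162  0.1625]
bar held 21 [-0.012  -0.099   0.2185] [0.2135 0.2149 0.2152 0.2156 0.2169 0.217  0.2171 0.2172 0.2172 0.2186
 0.2187 0.2187 0.2191 0.2198 0.2204 0.2205 0.2207 0.2211 0.2214 0.2217
 0.2229]
[-0.1187 -0.0044  0.232 ]
rim [0.1399 0.1402 0.1404 0.1405 0.1405 0.1408 0.1409 0.1411 0.1411 0.1412
 0.1416 0.1421 0.1423 0.1427 0.1428]
```

```bash
python3 -m inch '[-0.0045,0.002,0,-0.3,-0.3,0,0,0,0,0.013,0,0,0,0,0,0,0.013,0,0,0,0,0,0,0,0,0,0,0]'; python3 - <<'E'
from cad import *
st();M,o=cur(); g=M[:3,3]+.159*M[:3,0];print('gs',stand(g[None]))
G=np.r_[D+B.T@np.array([-.067,-.002]),.2365]; plan(goal(G,14.5),vmax=.013)
s=snap('scene','scene12');a=s['color'][130:230,370:470]; cv2.imwrite('pics/z_12.png',cv2.resize(a,(600,600),interpolation=cv2.INTER_CUBIC)[:,:,::-1])
E
```

```text
clock: 14.18
tool_pos: [0.4898, 0.1627, 0.3961]
orientation: [-73.2, 89.9, -58.7]
force: [-0.4, -0.8, -2.3]
opening: 0.0097
t14.18 grasp [0.49   0.1624 0.2371] xax [ 0.001 -0.002 -1.   ] yax [-0.252  0.968 -0.002] F [-0.38 -0.79 -2.34] mom [-0.13  0.14 -0.01] op 0.0097 j [  40.2    5.9  -19.9    0.1  -64.2 -115.7]
gs [[-0.0904 -0.002   0.2371]]
n 2 row [ 0.0003 -0.0002  0.0117] [0.03 0.02 0.05] total [ 0.0006 -0.0003  0.0235] [0.07 0.03 0.1 ]
```

View pics/z_12.png

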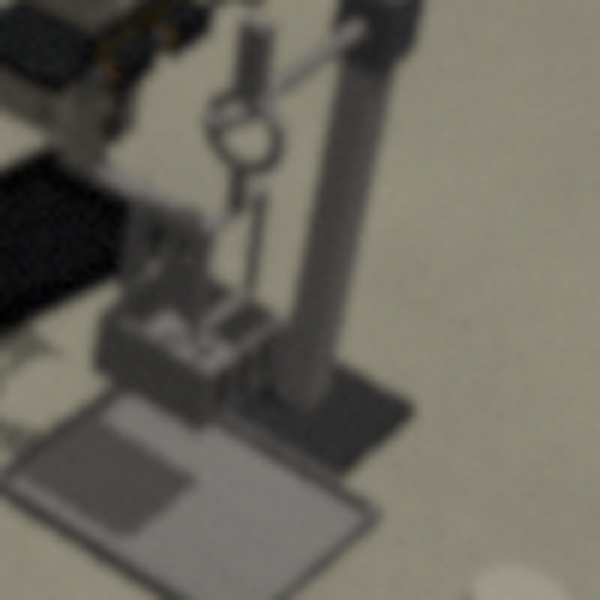

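```bash
python3 -m inch '[0,0,0.011,0,0,0,0,0,0,0.0115,0,0,0,0,0,0,0,0,0,0,0]'; python3 - <<'E'
from cad import *
st();M,o=cur(); g=M[:3,3]+.159*M[:3,0];print('gs',stand(g[None]))
s=snap('scene','scene13');a=s['color'][130:230,370:470]; cv2.imwrite('pics/z_13.png',cv2.resize(a,(600,600),interpolation=cv2.INTER_CUBIC)[:,:,::-1])
cadmeas(s,14.5); linkmeas(s)
E
```

```text
clock: 14.6
tool_pos: [0.5126, 0.1685, 0.3959]
orientation: [-94.2, 89.9, -79.6]
force: [-0.8, 0.1, -3.5]
opening: 0.0098
t14.60 grasp [0.5126 0.1682 0.2369] xax [ 0.    -0.002 -1.   ] yax [-0.252  0.968 -0.002] F [-0.76  0.05 -3.51] mom [-0.09  0.18 -0.01] op 0.0098 j [  39.1    8.2  -17.2    0.1  -64.7 -114.5]
gs [[-0.067  -0.0021  0.2369]]
n 144
x0.01 10 ztop [-0.0294 -0.0269 -0.0267 -0.0265] y -0.0082 0.0092
x0.02 14 ztop [-0.0296 -0.029  -0.029  -0.0279] y -0.0067 0.0084
x0.03 18 ztop [-0.0305 -0.0305 -0.0281 -0.028 ] y -0.0092 0.0067
x0.04 28 ztop [-0.0279 -0.0272 -0.0268 -0.026 ] y -0.0086 0.0084
x0.05 9 ztop [-0.031  -0.0307 -0.0298 -0.0298] y -0.0051 0.0076
x0.06 19 ztop [-0.0287 -0.0119 -0.0117 -0.0079] y -0.0063 0.0088
x0.07 34 ztop [-0.0065 -0.0065 -0.0021 -0.001 ] y -0.0097 0.0117
x0.08 12 ztop [-0.0347 -0.0332 -0.0324 -0.0284] y -0.0079 0.0081
 z-0.15 1 x 0.1131 0.1131 y 0.0307 0.0307
 z-0.14 92 x 0.038 0.1185 y -0.0368 0.039
 z-0.13 124 x 0.0419 0.1175 y -0.0386 0.0381
 z-0.12 110 x 0.0401 0.1183 y -0.0388 0.0372
 z-0.11 121 x 0.0413 0.1187 y -0.0394 0.0378
 z-0.10 134
[... 799 characters left out ...]
 -0.0472 0.0147 y -0.0328 0.0267
link 0.21 19 -0.0494 0.0089 y -0.0312 0.0264
link 0.22 28 -0.0007 0.0072 y -0.0301 0.0275
link 0.23 9 0.001 0.0097 y -0.0075 0.0131
link 0.24 8 -0.0047 0.0056 y -0.0069 0.0017
link 0.25 23 -0.0136 0.0154 y -0.0062 0.004
link 0.26 12 -0.022 0.0245 y -0.007 0.0009
link 0.27 9 -0.0247 0.0253 y -0.0075 0.0017
link 0.28 35 -0.0388 0.0249 y -0.0384 0.037
link 0.29 108 -0.0494 0.0182 y -0.0597 0.055
link 0.30 128 -0.0491 0.0098 y -0.0571 0.0391
link 0.31 57 -0.0462 0.0084 y -0.0533 0.0494
link 0.32 94 -0.0487 0.0067 y -0.0596 0.0537
link 0.33 76 -0.0497 0.0072 y -0.0531 0.0191
link 0.34 40 -0.0492 0.0024 y -0.0516 0.0195
link 0.35 23 -0.0477 -0.0412 y -0.0522 0.0123
```

View pics/z_13.png

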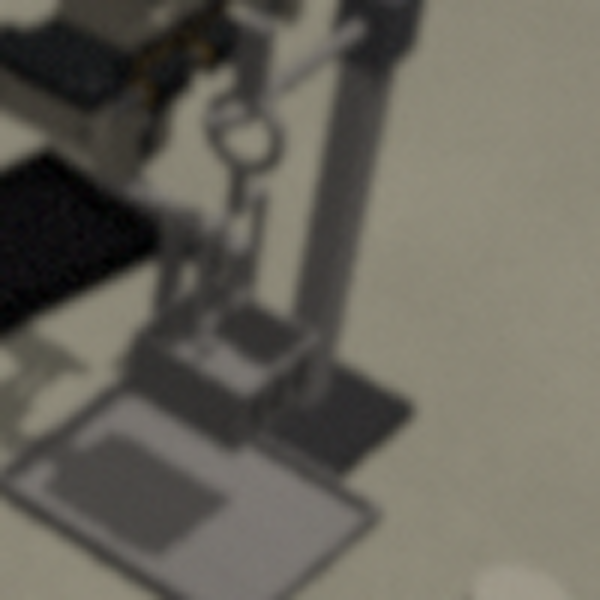

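```bash
python3 -m inch '[0.004,0,0.0015,0,0,0,0,0.005,0,0,0,0,0,0,0.005,0,0,0,0,0,0,0.004,0,0,0,0,0,0,0,0,0,0,0,0,0]'; python3 - <<'E'
from cad import *
st();M,o=cur(); g=M[:3,3]+.159*M[:3,0];print('gs',stand(g[None]))
s=snap('scene','scene14');a=s['color'][130:230,370:470]; cv2.imwrite('pics/z_14.png',cv2.resize(a,(600,600),interpolation=cv2.INTER_CUBIC)[:,:,::-1])
E
```

```text
clock: 15.28
tool_pos: [0.5129, 0.1683, 0.3762]
orientation: [-126.5, 89.9, -111.9]
force: [-0.1, -0.1, -2.9]
opening: 0.0097
t15.28 grasp [0.5128 0.168  0.2172] xax [-0.001 -0.002 -1.   ] yax [-0.251  0.968 -0.002] F [-0.09 -0.11 -2.85] mom [-0.1   0.21  0.  ] op 0.0097 j [  39.     9.1  -18.8    0.1  -62.2 -114.5]
gs [[-0.0669 -0.0023  0.2172]]
```

View pics/z_14.png

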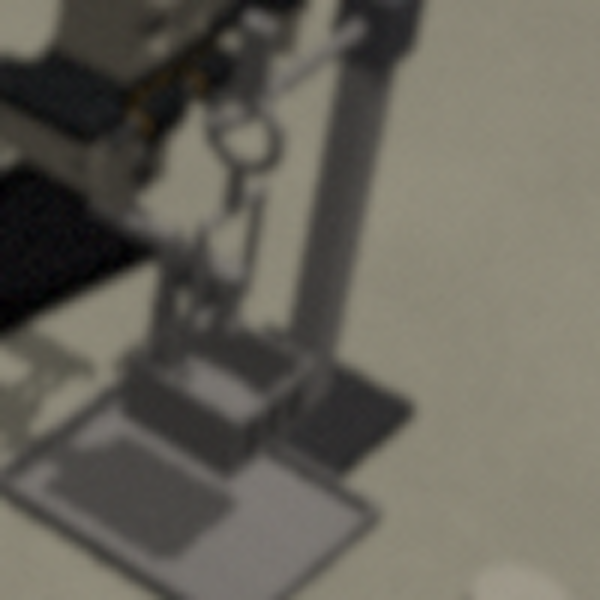

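```bash
python3 - <<'E'
from cad import *
for k in('13','14'):
    s=load('scene'+k);a=s['color'][160:200,392:432]; cv2.imwrite(f'pics/y_{k}.png',cv2.resize(a,(400,400),interpolation=cv2.INTER_CUBIC)[:,:,::-1].astype(float).clip(0,170)*1.5)
cv2.imwrite('pics/y.png',np.hstack([cv2.imread('pics/y_13.png'),cv2.imread('pics/y_14.png')]))
Q=stand(cloud(s).reshape(-1,3))
for lo,hi in((-.04,-.014),(.011,.04)):
  for z in np.arange(.145,.235,.008):
    m=Q[(abs(Q[:,0])<.04)&(Q[:,1]>lo)&(Q[:,1]<hi)&(Q[:,2]>=z)&(Q[:,2]<z+.008)]
    if len(m): print(lo,'%.3f'%z,len(m),m[:,0].min().round(4),m[:,0].max().round(4),m[:,1].min().round(4),m[:,1].max().round(4))
E
```

```text
-0.04 0.145 1 -0.0301 -0.0301 -0.014 -0.014
-0.04 0.153 7 0.0006 0.008 -0.0305 -0.0172
-0.04 0.161 5 0.0035 0.0081 -0.0317 -0.028
-0.04 0.169 5 -0.0245 0.008 -0.0318 -0.0145
-0.04 0.177 5 0.0012 0.0063 -0.0305 -0.0259
-0.04 0.185 4 0.002 0.0072 -0.0325 -0.0267
-0.04 0.193 4 0.0 0.0073 -0.0297 -0.0254
-0.04 0.201 5 0.0005 0.0065 -0.0311 -0.0259
-0.04 0.209 5 0.0002 0.0046 -0.0296 -0.024
-0.04 0.217 6 0.0009 0.006 -0.0275 -0.0206
-0.04 0.225 7 -0.0002 0.0048 -0.0288 -0.0152
0.011 0.153 2 0.0051 0.0075 0.022 0.025
0.011 0.161 3 0.0025 0.0047 0.0235 0.0261
0.011 0.169 4 -0.001 0.0064 0.0221 0.0294
0.011 0.177 3 0.0015 0.0059 0.0208 0.0244
0.011 0.185 3 0.0022 0.0041 0.0211 0.0252
0.011 0.193 7 -0.0026 0.0053 0.021 0.028
0.011 0.201 3 0.0023 0.0053 0.0237 0.025
0.011 0.209 4 0.0018 0.0032 0.0208 0.0269
0.011 0.217 3 -0.0019 0.0054 0.0201 0.0246
0.011 0.225 6 -0.0005 0.0045 0.012 0.025[ WARN:0@0.465] global loadsave.cpp:1063 imwrite_ Unsupported depth image for selected encoder is fallbacked to CV_8U.
```

View pics/y.png

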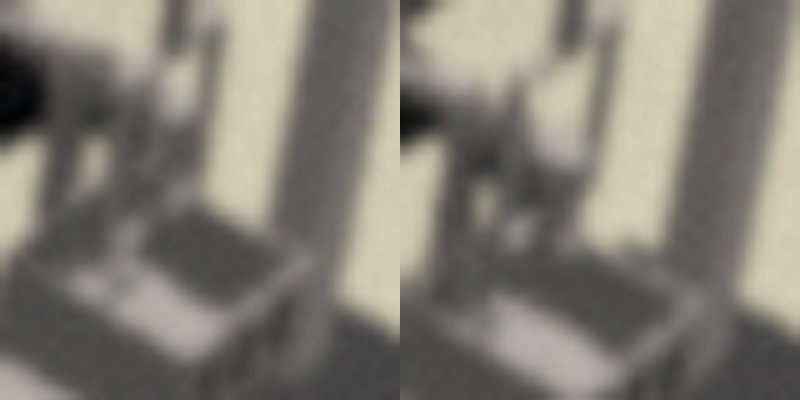

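```bash
python3 -m inch '[0.003,0,0,0,0,0,0,0.003,0,0,0,0,0,0,0.003,0,0,0,0,0,0,0.003,0,0,0,0,0,0,0.003,0,0,0,0,0,0,0,0,0,0,0,0,0]'; python3 - <<'E'
from cad import *
st();M,o=cur(); g=M[:3,3]+.159*M[:3,0];print('gs',stand(g[None]))
s=snap('scene','scene15');a=s['color'][130:230,370:470]; cv2.imwrite('pics/z_15.png',cv2.resize(a,(600,600),interpolation=cv2.INTER_CUBIC)[:,:,::-1])
cadmeas(s,14.5); linkmeas(s)
E
```

```text
clock: 16.08
tool_pos: [0.5138, 0.1687, 0.362]
orientation: [-24.6, 89.8, -10.0]
force: [-0.1, -0.6, 0.1]
opening: 0.0098
t16.07 grasp [0.5142 0.1686 0.2031] xax [ 0.003 -0.001 -1.   ] yax [-0.252  0.968 -0.001] F [-0.14 -0.58  0.14] mom [ 0.03  0.07 -0.03] op 0.0098 j [  39.     9.8  -20.     0.2  -60.1 -114.5]
gs [[-0.0653 -0.0021  0.2031]]
n 128
x0.01 12 ztop [-0.0309 -0.0305 -0.029  -0.0277] y -0.0069 0.0079
x0.02 9 ztop [-0.0299 -0.0295 -0.0282 -0.0269] y -0.0079 0.0087
x0.03 19 ztop [-0.0289 -0.0288 -0.0287 -0.0282] y -0.0083 0.0089
x0.04 21 ztop [-0.0283 -0.0277 -0.0263 -0.0252] y -0.0103 0.0056
x0.05 9 ztop [-0.0325 -0.0314 -0.0305 -0.0282] y -0.0097 0.0015
x0.06 22 ztop [-0.0299 -0.0298 -0.0258 -0.0248] y -0.0071 0.0101
x0.07 24 ztop [-0.0309 -0.0305 -0.0298 -0.0286] y -0.01 0.0093
x0.08 12 ztop [-0.0368 -0.0306 -0.0302 -0.0284] y -0.0078 0.0077
 z-0.15 1 x 0.0815 0.0815 y -0.028 -0.028
 z-0.14 90 x 0.0412 0.1163 y -0.0368 0.0375
 z-0.13 134 x 0.0405 0.1182 y -0.0375 0.0378
 z-0.12 110 x 0.0406 0.119 y -0.0377 0.0394
 z-0.11 120 x 0.0326 0.1186 y -0.0388 0.0374
 z-0.10 128 x
[... 791 characters left out ...]
0007 0.0077 y -0.0289 0.0262
link 0.21 28 -0.0011 0.0082 y -0.029 0.0233
link 0.22 10 -0.0035 0.0077 y -0.006 0.0028
link 0.23 8 0.0013 0.0074 y -0.0102 -0.0002
link 0.24 25 -0.0161 0.0163 y -0.0057 0.0053
link 0.25 21 -0.0386 0.0239 y -0.0398 0.0073
link 0.26 65 -0.0492 0.0236 y -0.057 0.0247
link 0.27 123 -0.0473 0.0239 y -0.0435 0.0424
link 0.28 93 -0.0433 0.0164 y -0.0571 0.0549
link 0.29 94 -0.0495 0.0091 y -0.0575 0.0535
link 0.30 68 -0.0497 0.0072 y -0.052 0.0186
link 0.31 47 -0.0486 0.0073 y -0.0534 0.0121
link 0.32 41 -0.0469 0.0061 y -0.0513 0.0095
link 0.33 13 -0.0496 0.0058 y -0.0519 0.0039
link 0.34 49 -0.0491 -0.0254 y -0.0535 0.0144
link 0.35 77 -0.0493 -0.0246 y -0.0523 0.021
```

View pics/z_15.png

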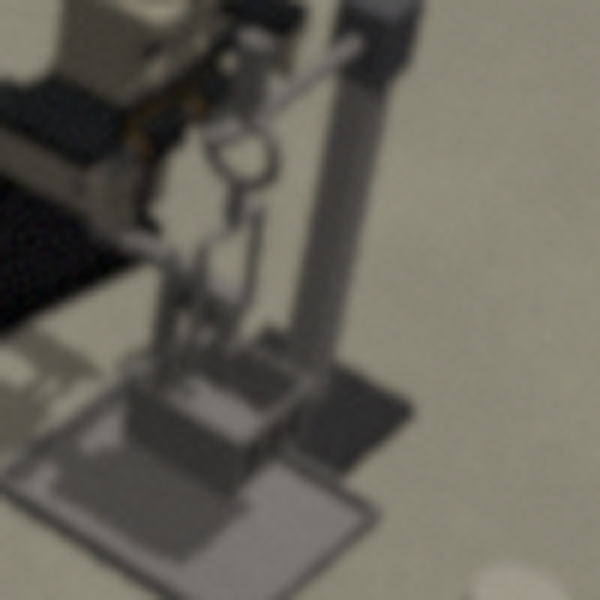

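```bash
python3 -m inch '[0.003,0,0,0,-0.1,0,0,0.003,0,0,0,0,0,0,0.003,0,0,0,0,0,0,0,0,0,0,0,0,0]'; python3 - <<'E'
from cad import *
st();M,o=cur(); g=M[:3,3]+.159*M[:3,0];print('gs',stand(g[None]))
E
```

```text
clock: 16.62
tool_pos: [0.5144, 0.169, 0.3537]
orientation: [-6.6, 89.6, 8.1]
force: [-1.1, -0.1, 2.0]
opening: 0.0097
t16.62 grasp [0.5155 0.1691 0.1947] xax [ 0.007  0.001 -1.   ] yax [-0.252  0.968 -0.001] F [-1.12 -0.06  1.97] mom [ 0.11  0.04 -0.  ] op 0.0097 j [  39.    10.2  -20.7    0.3  -58.7 -114.5]
gs [[-0.064  -0.0019  0.1947]]
```

```bash
python3 -m inch '[0.003,0,-0.001,0,0.3,0,0,0.003,0,-0.001,0,0.1,0,0,0.003,0,0,0,0.1,0,0,0,0,0,0,0,0,0]'; python3 - <<'E'
from cad import *
st();M,o=cur(); g=M[:3,3]+.159*M[:3,0];print('gs',stand(g[None]))
s=snap('scene','scene16');a=s['color'][130:230,370:470]; cv2.imwrite('pics/z_16.png',cv2.resize(a,(600,600),interpolation=cv2.INTER_CUBIC)[:,:,::-1])
cadmeas(s,14.5); linkmeas(s)
E
```

```text
clock: 17.12
tool_pos: [0.513, 0.1688, 0.3454]
orientation: [-14.7, 89.9, 0.0]
force: [-0.9, 0.4, 4.2]
opening: 0.0096
t17.12 grasp [0.5132 0.1688 0.1864] xax [ 0.001  0.    -1.   ] yax [-0.253  0.967 -0.   ] F [-0.93  0.35  4.21] mom [ 0.07 -0.16 -0.  ] op 0.0096 j [  39.    10.6  -21.3    0.1  -58.1 -114.4]
gs [[-0.0663 -0.0017  0.1864]]
n 124
x0.01 11 ztop [-0.029  -0.0274 -0.0264 -0.0021] y -0.0103 0.0048
x0.02 11 ztop [-0.0302 -0.0291 -0.0285 -0.028 ] y -0.0059 0.0089
x0.03 20 ztop [-0.0298 -0.0294 -0.0282 -0.0272] y -0.0114 0.0058
x0.04 25 ztop [-0.0281 -0.0278 -0.0275 -0.0267] y -0.0083 0.0078
x0.05 3 ztop [-0.0329 -0.0314 -0.0292] y -0.0043 0.0068
x0.06 21 ztop [-0.03   -0.0298 -0.0296 -0.028 ] y -0.0069 0.0084
x0.07 22 ztop [-0.0289 -0.0287 -0.0283 -0.0256] y -0.0117 0.0069
x0.08 11 ztop [-0.0367 -0.0311 -0.0301 -0.0282] y -0.0091 0.0076
 z-0.15 1 x 0.038 0.038 y -0.0288 -0.0288
 z-0.14 85 x 0.0425 0.1181 y -0.0374 0.0394
 z-0.13 135 x 0.0415 0.1185 y -0.0371 0.0389
 z-0.12 112 x 0.0417 0.1192 y -0.0373 0.0394
 z-0.11 106 x 0.041 0.121 y -0.0392 0.0404
 z-0.10 121 x 0.0364 0
[... 791 characters left out ...]
 0.0076 y -0.0316 0.0224
link 0.21 6 0.0005 0.007 y -0.0042 0.0002
link 0.22 16 -0.013 0.0124 y -0.0062 0.0059
link 0.23 29 -0.0394 0.0213 y -0.0388 0.012
link 0.24 38 -0.0489 0.0241 y -0.0592 0.0184
link 0.25 113 -0.0499 0.0222 y -0.0598 0.0405
link 0.26 100 -0.0447 0.0205 y -0.0571 0.0536
link 0.27 104 -0.0491 0.0107 y -0.0588 0.0518
link 0.28 71 -0.0496 0.0093 y -0.0531 0.0164
link 0.29 46 -0.0497 0.0065 y -0.0537 0.0146
link 0.30 39 -0.0491 0.0067 y -0.0529 0.0147
link 0.31 26 -0.0499 0.006 y -0.0505 0.0074
link 0.32 24 -0.0498 -0.0251 y -0.0532 0.0077
link 0.33 86 -0.0482 -0.0246 y -0.0525 0.0142
link 0.34 49 -0.0494 -0.0278 y -0.0355 0.0163
link 0.35 8 -0.0481 -0.0371 y -0.0292 -0.0125
```

View pics/z_16.png

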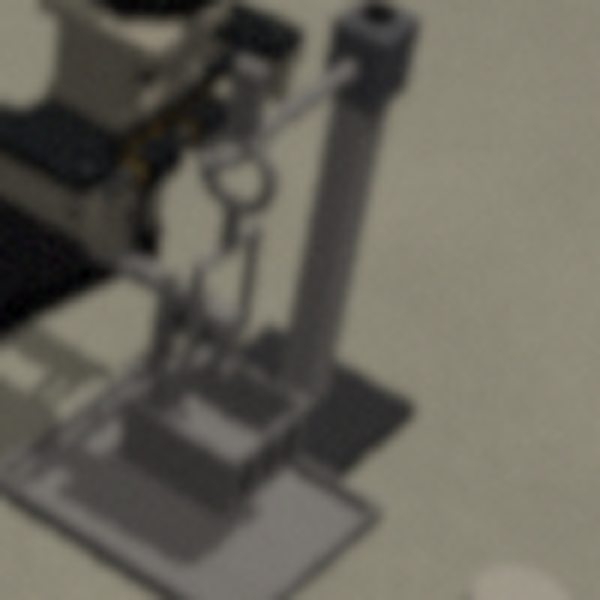

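```bash
python3 -m inch '[0.003,0,0,0,0,0,0,0.0025,0,0,0,0,0,0,0,0,0,0,0,0,0]'; python3 - <<'E'
from cad import *
st();M,o=cur(); g=M[:3,3]+.159*M[:3,0];print('gs',stand(g[None]))
E
```

```text
clock: 17.55
tool_pos: [0.5129, 0.1688, 0.3399]
orientation: [-8.4, 89.9, 6.2]
force: [0.6, -0.2, 1.2]
opening: 0.01
t17.55 grasp [0.5132 0.1688 0.1809] xax [ 0.001  0.    -1.   ] yax [-0.253  0.967 -0.   ] F [ 0.61 -0.15  1.17] mom [ 0.05 -0.11 -0.03] op 0.01 j [  39.    10.9  -21.7    0.   -57.3 -114.4]
gs [[-0.0664 -0.0017  0.1809]]
```

Force dropped from 4.2 to 1.2 N, so the catch has probably clicked. I'll look.

```bash
python3 - <<'E'
from cad import *
st()
s=snap('scene','scene17');a=s['color'][130:230,370:470]; cv2.imwrite('pics/z_17.png',cv2.resize(a,(600,600),interpolation=cv2.INTER_CUBIC)[:,:,::-1])
linkmeas(s)
st()
E
```

```text
t17.55 grasp [0.5132 0.1688 0.1809] xax [ 0.001  0.    -1.   ] yax [-0.253  0.967 -0.   ] F [ 0.61 -0.15  1.17] mom [ 0.05 -0.11 -0.03] op 0.01 j [  39.    10.9  -21.7    0.   -57.3 -114.4]
link 0.10 12 -0.0321 -0.0232 y -0.0132 0.0079
link 0.11 18 -0.0278 0.0174 y -0.0107 0.0068
link 0.12 24 -0.03 0.0171 y -0.0119 0.009
link 0.13 26 -0.0314 0.015 y -0.0224 0.0079
link 0.14 66 -0.0493 0.0161 y -0.0316 0.0253
link 0.15 42 -0.0484 0.016 y -0.031 0.0262
link 0.16 12 0.002 0.01 y -0.0325 0.0283
link 0.17 11 -0.0004 0.0075 y -0.0293 0.0244
link 0.18 8 0.0021 0.0067 y -0.0303 0.0244
link 0.19 12 -0.0007 0.0065 y -0.0319 0.025
link 0.20 27 -0.0025 0.0071 y -0.0298 0.0272
link 0.21 12 0.0007 0.0093 y -0.0309 0.026
link 0.22 8 -0.0021 0.0047 y -0.0068 0.0032
link 0.23 35 -0.0497 0.014 y -0.0407 0.011
link 0.24 75 -0.0493 0.0199 y -0.0585 0.0351
link 0.25 86 -0.0471 0.0256 y -0.0417 0.0437
link 0.26 65 -0.0491 0.0234 y -0.0583 0.0543
link 0.27 121 -0.0491 0.0198 y -0.0589 0.0535
link 0.28 72 -0.0495 0.0092 y -0.0494 0.0427
link 0.29 42 -0.0498 0.0084 y -0.053 0.0189
link 0.30 31 -0.0494 0.0083 y -0.0524 0.0049
link 0.31 35 -0.0495 0.0076 y -0.053 0.0106
link 0.32 78 -0.0487 0.0089 y -0.0537 0.0129
link 0.33 68 -0.05 -0.027 y -0.0512 0.0159
link 0.34 20 -0.0486 -0.0295 y -0.0289 0.0096
link 0.35 21 -0.0494 -0.0196 y -0.0427 0.0214
t17.60 grasp [0.5134 0.1689 0.1811] xax [ 0.002  0.    -1.   ] yax [-0.253  0.967 -0.   ] F [0.48 0.43 1.52] mom [ 0.09 -0.06 -0.02] op 0.0097 j [  39.    10.9  -21.7    0.1  -57.3 -114.4]
```

View pics/z_17.png

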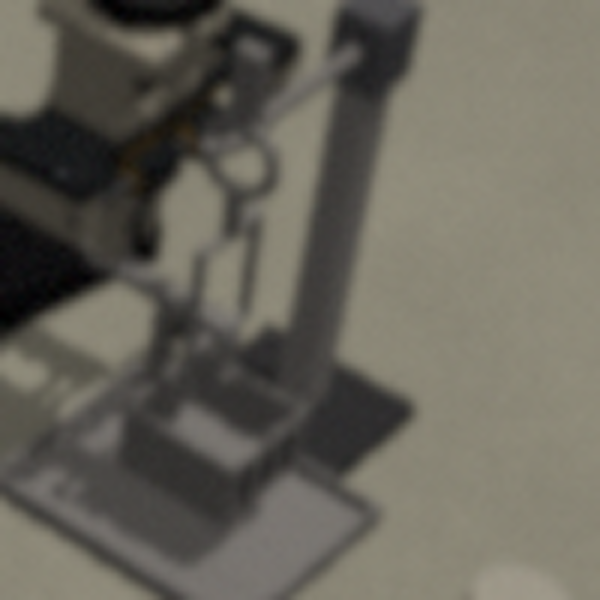

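```bash
python3 -m inch '[-0.002,0,0,0,0,0,0,-0.0025,0,0,0,0.1,0,0,0,0,0,0,0,0,0]'; python3 - <<'E'
from cad import *
st()
E
```

```text
clock: 17.98
tool_pos: [0.5129, 0.1688, 0.3445]
orientation: [-162.6, 89.9, -147.9]
force: [-0.1, 0.4, 0.7]
opening: 0.0096
t17.98 grasp [0.5127 0.1686 0.1855] xax [-0.001 -0.001 -1.   ] yax [-0.253  0.967 -0.   ] F [-0.13  0.45  0.69] mom [ 0.04 -0.06  0.01] op 0.0096 j [  39.    10.7  -21.3   -0.   -58.1 -114.4]
```

```bash
python3 -m inch '[-0.001,0,0,0,0,0,0,0,0,0,0,0,0,0,0,0,0,0,0,0,0.02,0,0,0,0,0,0,0.035,0,0,0,0,0,0,0.04,0,0,0,0,0,0,0.04]'; python3 - <<'E'
from cad import *
st()
s=snap('scene','scene18');a=s['color'][130:230,370:470]; cv2.imwrite('pics/z_18.png',cv2.resize(a,(600,600),interpolation=cv2.INTER_CUBIC)[:,:,::-1])
cadmeas(s,14.5)
E
```

```text
clock: 18.73
tool_pos: [0.5126, 0.1686, 0.3451]
orientation: [-166.1, 89.9, -151.4]
force: [-0.4, -0.3, 0.1]
opening: 0.0391
t18.73 grasp [0.5122 0.1684 0.1861] xax [-0.002 -0.001 -1.   ] yax [-0.253  0.968 -0.001] F [-0.38 -0.28  0.1 ] mom [ 0.01  0.01 -0.01] op 0.0391 j [  39.    10.7  -21.2   -0.   -58.3 -114.4]
n 121
x0.01 7 ztop [-0.0312 -0.0297 -0.0285 -0.0274] y -0.0048 0.0052
x0.02 13 ztop [-0.0272 -0.0271 -0.0263 -0.026 ] y -0.0044 0.0065
x0.03 25 ztop [-0.0276 -0.0268 -0.0268 -0.0266] y -0.0075 0.0101
x0.04 18 ztop [-0.0266 -0.0254 -0.0253 -0.0251] y -0.0097 0.0041
x0.05 7 ztop [-0.031  -0.0308 -0.0269 -0.0252] y -0.0061 0.0097
x0.06 16 ztop [-0.0277 -0.0275 -0.0262 -0.0256] y -0.0107 0.0096
x0.07 35 ztop [-0.0283 -0.0283 -0.0282 -0.0279] y -0.008 0.0115
 z-0.14 57 x 0.0407 0.1156 y -0.0335 0.0385
 z-0.13 146 x 0.0391 0.118 y -0.0369 0.0401
 z-0.12 112 x 0.0404 0.1171 y -0.0359 0.038
 z-0.11 114 x 0.0393 0.1172 y -0.0361 0.0391
 z-0.10 134 x 0.0332 0.1173 y -0.0358 0.0395
 z-0.09 40 x 0.0358 0.1159 y -0.0353 0.0365
 z-0.08 11 x 0.0317 0.041 y -0.0085 0.0097
 z-0.07 14 x 0.0326 0.0826 y -0.0055 0.0088
 z-0.06 22 x 0.0357 0.0836 y -0.0081 0.0105
 z-0.05 25 x 0.0316 0.0794 y -0.0097 0.0086
 z-0.04 72 x 0.0001 0.0797 y -0.0275 0.0307
 z-0.03 59 x 0.0023 0.0791 y -0.0267 0.0276
```

View pics/z_18.png

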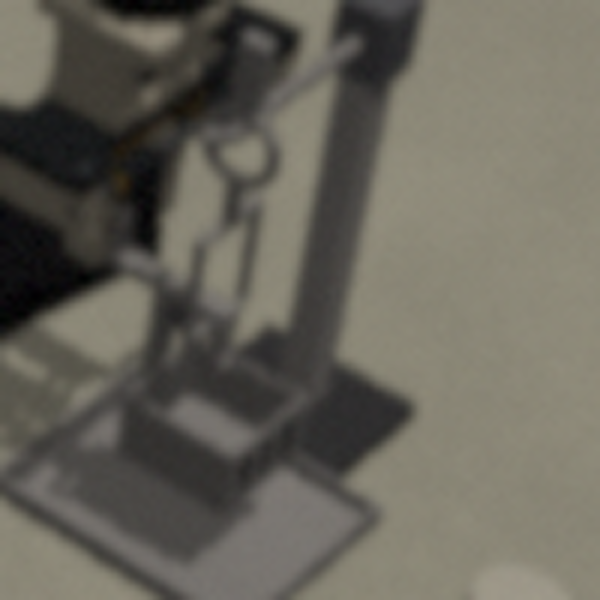

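```bash
python3 -m inch '[-0.01,0,0,0,0,0,0.05,-0.02,0,0,0,0,0,0.05,-0.02,0,-0.01,0,0,0,0.05,-0.02,0,-0.02,0,0,0,0.05,-0.03,0,-0.02,0,0,0,0.05,-0.03,0,-0.02,0,0,0,0.05,0,0,0,0,0,0,0.05,0,0,0,0,0,0,0.05,0,0,0,0,0,0,0.05,0,0,0,0,0,0,0.05,0,0,0,0,0,0,0.05,0,0,0,0,0,0,0.05]'; python3 - <<'E'
from cad import *
st()
s=snap('scene','scene19');a=s['color'][100:250,340:490]; cv2.imwrite('pics/z_19.png',cv2.resize(a,(600,600),interpolation=cv2.INTER_CUBIC)[:,:,::-1])
linkmeas(s)
Q=stand(cloud(s).reshape(-1,3))
L=Q[(Q[:,0]>-.09)&(Q[:,0]<.06)&(abs(Q[:,1]+.002)<.05)&(Q[:,2]>.03)&(Q[:,2]<.22)]
for z in np.arange(.03,.22,.01):
    m=L[(L[:,2]>=z)&(L[:,2]<z+.01)]
    if len(m): print('cad %.2f'%z,len(m),m[:,0].min().round(4),m[:,0].max().round(4))
E
```

```text
clock: 20.27
tool_pos: [0.444, 0.1504, 0.4818]
orientation: [-151.4, 89.8, -136.8]
force: [0.2, 0.2, 0.1]
opening: 0.0496
t20.27 grasp [0.4436 0.15   0.3228] xax [-0.002 -0.002 -1.   ] yax [-0.252  0.968 -0.002] F [0.16 0.19 0.13] mom [-0.   -0.01  0.04] op 0.0496 j [  42.9   -1.9  -16.7    0.   -75.4 -118.3]
link 0.10 13 -0.0295 0.0492 y -0.0163 0.0308
link 0.11 11 -0.0327 -0.0253 y -0.0134 0.0059
link 0.12 25 -0.0334 0.0163 y -0.011 0.0096
link 0.13 21 -0.0319 0.0116 y -0.0101 0.0126
link 0.14 33 -0.0323 0.012 y -0.0272 0.0245
link 0.15 79 -0.0484 0.013 y -0.0285 0.027
link 0.16 13 -0.0327 0.0049 y -0.0292 0.0259
link 0.17 12 -0.0003 0.0055 y -0.0287 0.029
link 0.18 12 -0.0016 0.0048 y -0.0302 0.0305
link 0.19 11 -0.0033 0.0058 y -0.0288 0.0272
link 0.20 9 0.0001 0.0043 y -0.028 0.0279
link 0.21 30 -0.0016 0.0053 y -0.028 0.0266
link 0.22 10 -0.004 0.0061 y -0.0029 0.0213
link 0.23 7 -0.0026 0.0047 y -0.0039 0.0043
link 0.24 22 -0.0202 0.0172 y -0.0049 0.0048
link 0.25 15 -0.0171 0.0224 y -0.0052 0.0035
link 0.26 14 -0.0244 0.0218 y -0.0034 0.0042
link 0.27 27 -0.0178 0.0257 y -0.0169 0.0525
link 0.28 63 -0.0137 0.0151 y -0.0369 0.0549
link 0.29 17 -0.0095 0.0076 y -0.039 0.0065
link 0.30 20 -0.0084 0.0078 y -0.0063 0.0048
link 0.31 18 -0.0114 0.0076 y -0.0058 0.0082
link 0.32 23 -0.0105 0.0077 y -0.0044 0.0081
link 0.33 3 -0.0062 0.0024 y -0.0065 0.0004
cad 0.04 2 -0.0157 0.0469
cad 0.05 125 -0.0264 0.0503
cad 0.06 117 -0.0275 0.0496
cad 0.07 107 -0.0274 0.0498
cad 0.08 122 -0.0278 0.0504
cad 0.09 120 -0.0327 0.0505
cad 0.10 13 -0.0295 0.0492
cad 0.11 11 -0.0327 -0.0253
cad 0.12 25 -0.0334 0.0163
cad 0.13 21 -0.0319 0.0116
cad 0.14 37 -0.0717 0.012
cad 0.15 107 -0.0862 0.013
cad 0.16 30 -0.084 0.0049
cad 0.17 32 -0.0835 0.0055
cad 0.18 32 -0.0856 0.0048
cad 0.19 26 -0.0853 0.0058
cad 0.20 24 -0.0853 0.0043
cad 0.21 30 -0.0016 0.0053
```

View pics/z_19.png

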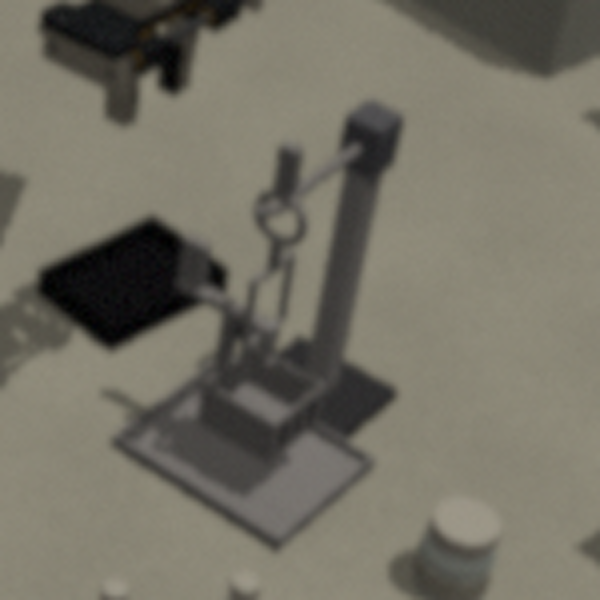

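```bash
python3 -m inch '[-0.03,0,-0.02,0,0,0,0.05,0,0,0,0,0,0,0.05,0,0,0,0,0,0,0.05,0,0,0,0,0,0,0.05,0,0,0,0,0,0,0.05,0,0,0,0,0,0,0.05]'; python3 - <<'E'
from cad import *
st()
s=snap('scene','scene20')
for n in('scene10','scene19','scene20'):
    Q=stand(cloud(load(n)).reshape(-1,3)); 
    # upper bar of the loop (wings)
    L=Q[(abs(Q[:,0])<.02)&(abs(Q[:,1]+.002)>.010)&(abs(Q[:,1]+.002)<.022)&(Q[:,2]>.195)&(Q[:,2]<.24)]
    S=Q[(Q[:,0]>-.055)&(Q[:,0]<-.02)&(abs(Q[:,1]+.002)<.006)&(Q[:,2]>.13)&(Q[:,2]<.19)]
    r=Q[(Q[:,0]>-.01)&(Q[:,0]<.05)&(abs(Q[:,1]+.002)>.03)&(abs(Q[:,1]+.002)<.038)&(Q[:,2]>.05)&(Q[:,2]<.12)]
    T=Q[(Q[:,0]>-.09)&(Q[:,0]<-.055)&(abs(Q[:,1])<.01)&(Q[:,2]>.16)&(Q[:,2]<.22)]
    print(n,'upperbar',np.median(L[:,2]),len(L),'spine top',np.sort(S[:,2])[-8:].round(4),'rim',np.sort(r[:,2])[-6:].round(4),'tab top',np.sort(T[:,2])[-4:].round(4), 'carr',np.median(Q[(abs(Q[:,0]+.0)<.02)&(abs(Q[:,1]-.115)<.02)&(Q[:,2]>.28)][:,2]))
a=np.load('pics/scene19.npz')['color'][100:250,380:490].astype(int)-np.load('pics/scene20.npz')['color'][100:250,380:490]; print(abs(a).mean(),abs(a).max())
i=load('scene0')['color'];cv2.imwrite('pics/full20.png',load('scene20')['color'][:,:,::-1])
E
```

```text
clock: 21.08
tool_pos: [0.4249, 0.1456, 0.5104]
orientation: [-153.7, 89.6, -139.1]
force: [-0.4, 0.1, -0.2]
opening: 0.0504
t21.07 grasp [0.424  0.1448 0.3515] xax [-0.005 -0.005 -1.   ] yax [-0.252  0.968 -0.003] F [-0.42  0.1  -0.21] mom [ 0.03 -0.04 -0.  ] op 0.0504 j [  44.2   -4.5  -15.5   -0.   -79.5 -119.6]
scene10 upperbar 0.22598381558361325 15 spine top [] rim [] tab top [0.1884 0.1885 0.1899 0.1911] carr 0.3072190891563533
scene19 upperbar 0.21645745206830092 11 spine top [0.1582 0.1588 0.159  0.1592 0.1593 0.1594 0.1601 0.1606] rim [0.0986 0.099  0.0993 0.0993 0.0995 0.1005] tab top [0.2024 0.2025 0.2026 0.2038] carr 0.3009682893952739
scene20 upperbar 0.21661223000645274 14 spine top [0.1583 0.1583 0.1586 0.1587 0.1592 0.16   0.1605 0.1606] rim [0.099  0.0991 0.0992 0.0993 0.0994 0.0997] tab top [0.2032 0.2037 0.2041 0.205 ] carr 0.3001464912796607
2.4906262626262627 137
```

View pics/full20.png

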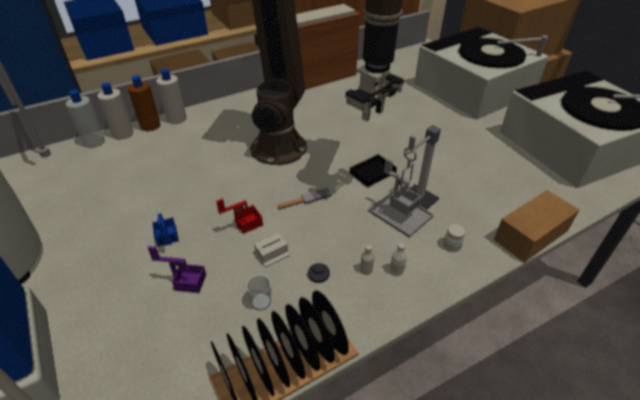

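```bash
python3 - <<'E'
from h import *
print(ctrl.close_job()); st()
E
```

```text
the job is handed in; nothing more can be done
None
the job is handed in; nothing more can be done
```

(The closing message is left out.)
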